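# Reload the sampler drawer and release its slide

### The arm

A 7-joint arm with a two-finger parallel gripper is mounted at the origin on the work surface. World frame = base frame: x ahead of the robot, y to its left, z up, the work surface at z = 0. Lengths are in m, angles in degrees, forces in N, time in s.
With the tool pointing down it reaches from about 0.375 to 0.925 m from the base axis. Payload 3.1 kg.
Tool frame: the origin (TCP) lies midway between the tips of the shut fingers; the grasp point (between the pads) lies 19 mm behind it; z points along the fingers, y is the direction in which the jaws open and shut (so a half turn about z gives the same grasp; the last joint's range is limited). The gripper opens to 85 mm and grips with 20 to 120 N. Pads are 22 mm wide; open, the fingers measure 114 mm over their backs; the gripper's body (76 mm by 85 mm) begins 54 mm behind the grasp point. The pads swing forward as they close: fully open they stand 13 mm farther back than shut.
Start: joints at [71.631, 21.939, 2.515, 91.553, -1.026, 66.532, -2.859], TCP at [0.144, -0.634, 0.231] pointing down, gripper open.
Joint ranges: [-149.38, 149.38], [-23.57, 123.04], [-84.95, 90], [0, 143.3], [-89.99, 269.99], [3.08, 112.72], [-163.45, 163.45]. Speed limits (degrees/s): [159.86, 159.86, 180, 180, 180, 180, 180].

### API

Orientations are given as [roll, pitch, yaw] about the fixed x, y, z axes, in that order (R = Rz(yaw) Ry(pitch) Rx(roll)).
In Python, from rig import * gives the robot as it stands. The module is installed in compiled form; this text tells all that it offers.
- The arm moves only by the shell command python3 -m crank 'ROWS'. ROWS is JSON, a list of rows, each an object of numbers: "dx", "dy", "dz": the shift along the tool's x, y, z in m; "twist": the turn about the tool's z in rad; "claw": the finger opening in m, from 0 to 0.0854. A call has exactly 10 rows; each row shifts and turns the commanded pose from where the row before left it, along the tool's axes as they then stand; what a row does not reach is not made up. A row lasts 1/10 s, in which the tool goes at most 50 mm and 8.59 degrees, less where a joint would pass 70% of its speed; a pose out of reach is approached as far as the arm can. A call is refused whole if a number of a shift passes 0.05 or a number of a turn 0.15, either way. A call with a gripper value outside its range is refused whole. The fingers move at their own pace and stop on an object; the grip force is fixed at half the most. Time passes only in rows, so rows that do not move let the fingers close, or fill a call up. It gives the time, the measured TCP pose, the force and the opening at its end, in the units of the state.
- read_state(): the state, without advancing time (a new reading comes with each control period).
- read_camera(name): name is "scene" or "top" or "wrist"; returns the picture (384x512x3 uint8, red, green, blue); there is no depth.
- calibration(name): a dict with "K" (3x3 intrinsics, pixels), "distortion" ([k1, k2, p1, p2, k3] as OpenCV has them; the pictures are not rectified), "T" (4x4, takes a point from camera to world coordinates); the wrist camera has in their place "T_tool_cam" (4x4, takes a point from camera to tool coordinates, whose origin is the TCP and whose axes are the flange's). Camera axes: x right, y down, z forward; pixel columns grow to the right and rows downward; lengths in m; the calibration is good to about 2 mm. A picture is of the moment at which its call begins: read the wrist's pose just before it. calibration takes no time and is no camera call.
- job_done(): hands the job in, once; it reports no verdict.
Trained networks look in the newest picture that a camera, given by its name, has taken for a name from the list of things; names that differ only in an ending like _2 or _b are one class to them, and where a whole thing is asked for, a point or a joint stands for the part that bears it (a point fixed in the world has none). Each returns a list of dicts, best first, with "score" (0 to 1); they miss things now and then, are a little off and sometimes report something else, mostly with a low value. They report only what shows in the picture. A call takes as long as a camera call. They do not tell look-alikes from the thing itself.
- spot_in(query, camera): "rect" ([centre column, centre row, width, height] in pixels, round what is visible of it).
- tip_of(query, camera): "point" ([column, row] in pixels: a listed point, or the origin of a listed thing).
The state is a dict: "clock": time; "q": joint angles; "qd": joint speeds; "effort": joint torques, N m; "position": TCP position; "tcp_rot": TCP orientation; "contact_force": force on the tool from outside, world axes, zero at the start; "ft_torque": the same for the moment, N m; "opening": opening from 0.0 (shut) to 1.0 (fully open).
Only numpy, scipy, OpenCV 4.12 (cv2) and the standard library are available. Lean on these libraries where they do the work, as an engineer would, in place of code of your own. Each camera call takes 0.05 s, during which the arm holds its last target. There are 200 camera calls.

### The job

Reload the sampler's extended drawer: stand every small used jar from the drawer's bed upright in the grey return tray, stand every larger fresh jar from the bench upright on the bed, and lay the L-shaped fence bar on the drawer floor with its flat back flush against the bed's front edge and roughly centred on it. When all that is in place, press down the slide's release lever at the drawer's front and push the drawer gently, without slamming it, fully home with everything inside still in place. Leave the solvent bottle, the cardboard box and the wrench where they are.

Things in the scene. Friction and masses are not known exactly. Their poses are not given: they have to be found in the camera images.
- sampler: the sampler's white housing, fixed on the bench, 240 mm deep (x), 290 mm wide (y), 107 mm high, with a 90 mm high front opening in its -x face, 120 mm from this origin. Origin: centre of its underside. x points away from its front: the way the drawer closes; z up
- bed (a point): centre of the top of the drawer's bed, a black plate 110 mm (x) by 236 mm (y), 10 mm above the drawer's floor and 42 mm above the bench, on which jars stand. It moves with the drawer. x points into the sampler (the way the drawer closes), y along the bed's front edge. Low walls 10 mm above the bed bound its sides and its rear edge; the housing begins 85 mm off in +x while the drawer is out
- bed_edge (a point): middle of the bed's front edge, at the foot of its upright front face (10 mm high, 236 mm long, looking to -x), at the level of the drawer's floor; the fence bar goes against this face. Axes as those of bed. The open floor strip runs from here 75 mm in -x to the back of the front panel; inside width 240 mm
- front (a point): middle of the outer face of the drawer's white front panel, 70 mm above the bench; the panel is 286 mm wide, 12 mm thick and spans 8 to 88 mm above the bench. Axes as those of bed: pushing along +x closes the drawer. Moves with the drawer
- paddle (a point): top of the steel thumb paddle of the slide's release lever, at the middle of the drawer's front: a flat plate 55 mm wide (y) that stands 50 mm out of the front panel (in -x), its top 52 mm above the bench. This point is on its middle line, 28 mm in front of the panel. It is pressed straight down and moves with the drawer
- lever (a joint): release lever, rad: 0 = up (locked), 0.11 = fully down, 12 mm lower at the paddle. Sprung: 2 N to start, 5 N fully down. While the drawer is out it is locked and cannot be pushed in; pressing beyond 0.055 rad (6.5 mm) frees it. Once the drawer is in by over 10 mm the lever may be let go; it then stays partly down until the drawer is out again
- drawer (a joint): how far the drawer has gone in, m: 0 = fully extended and locked (at the start), 0.215 = fully home, the back of its front panel against the housing. Sliding takes about 3 N plus 12 N per m/s; it stays where it is left
- fence_mid (a point): the fence bar: straight aluminium bar of L section, 180 mm long (its y), 310 g, lying on its foot on the bench. Upright leg 12 mm thick, 40 mm high, to be gripped across; a foot 8 mm high sticks out 20 mm at the bottom of the leg's -x side; the flat back (+x side) goes against the bed's front edge. This point: middle of the leg, 20 mm above its underside, 6 mm from the flat back
- tray_in (a point): the centre of the inner floor (4 mm above the bench) of the grey open return tray on the bench, 130 mm (x) by 220 mm (y) outside, walls 4 mm thick and 28 mm high, fixed to the bench; z up
- full0_mid (a point): a fresh sample jar: amber glass with a black cap, 40 mm in diameter and 44 mm high, 90 g, one of two to four standing upright on the bench to the right of the sampler at the start (None if absent). This point is its centre, 22 mm above its underside; z is its axis, up
- full1_mid (a point): a fresh sample jar: amber glass with a black cap, 40 mm in diameter and 44 mm high, 90 g, one of two to four standing upright on the bench to the right of the sampler at the start (None if absent). This point is its centre, 22 mm above its underside; z is its axis, up
- full2_mid (a point): a fresh sample jar: amber glass with a black cap, 40 mm in diameter and 44 mm high, 90 g, one of two to four standing upright on the bench to the right of the sampler at the start (None if absent). This point is its centre, 22 mm above its underside; z is its axis, up
- full3_mid (a point): a fresh sample jar: amber glass with a black cap, 40 mm in diameter and 44 mm high, 90 g, one of two to four standing upright on the bench to the right of the sampler at the start (None if absent). This point is its centre, 22 mm above its underside; z is its axis, up
- used0_mid (a point): a used sample jar: like the fresh ones but smaller, 34 mm in diameter and 34 mm high, 50 g, one or two standing on the drawer's bed at the start (None if absent). This point is its centre, 17 mm above its underside; z is its axis, up
- used1_mid (a point): a used sample jar: like the fresh ones but smaller, 34 mm in diameter and 34 mm high, 50 g, one or two standing on the drawer's bed at the start (None if absent). This point is its centre, 17 mm above its underside; z is its axis, up
- solvent: a closed clear solvent bottle, 86 mm in diameter and 170 mm high; a bystander to be left where it is. Origin: centre of its underside
- septabox: a small cardboard box, 60 by 90 by 40 mm, lying on top of the sampler's housing; a bystander to be left where it is. Origin: centre of its underside
- wrench: a steel wrench lying on the bench; a bystander to be left where it is. Origin: its middle
Things that resemble listed ones, but are neither listed nor needed, are in the scene too. Leave any green or pink look-alike of the part that bears used1_mid alone.

How it is judged:
By the outcome, as a careful person would: the job done as asked, in the order asked, and still so for the second after the job is handed in, with the robot touching nothing.
Of full0, full1, full2, full3 only 2 to 4 are there at a start; the rules pass over those that are not, and their reading is None.
Of used0, used1 only 1 to 2 are there at a start; the rules pass over those that are not, and their reading is None.
At some moment in a run one of full0, full1, full2, full3 may be knocked a few centimetres aside while the robot is not near it.
It also fails if it takes over 210 s, if anything falls off the work surface, if the arm or the gripper's body presses on something with over 40 N, if the wrist force passes 120 N, or if a joint passes its speed limit or range.

## Working session

There is one attempt and no reset: what is moved stays moved. The work goes in short steps, Python scripts to look and compute and a shell command to move; the robot and the scene stay as the last step left them, time stands still between calls to the robot, and variables do not carry over. Pictures are saved under pics/ and viewed, about 12 in all and at most 16, crops included, and the job is handed in when it is done.

```bash
mkdir -p pics; cat > h.py <<'E'
from rig import *
import numpy as np, cv2
from scipy.spatial.transform import Rotation as R
def campose(n):
    c=calibration(n)
    if n!='wrist': return c,np.array(c['T'])
    s=read_state(); T=np.eye(4); T[:3,:3]=R.from_euler('xyz',s['tcp_rot'],degrees=True).as_matrix(); T[:3,3]=s['position']
    return c,T@np.array(c['T_tool_cam'])
def toz(uv,z,c,T):
    p=cv2.undistortPoints(np.array([[uv]],float),np.array(c['K']),np.array(c['distortion']))[0,0]
    d=T[:3,:3]@np.array([p[0],p[1],1]); o=T[:3,3]
    return o+d*(z-o[2])/d[2]
def proj(P,c,T):
    Ti=np.linalg.inv(T)
    return cv2.projectPoints(np.atleast_2d(np.array(P,float)),cv2.Rodrigues(Ti[:3,:3])[0],Ti[:3,3],np.array(c['K']),np.array(c['distortion']))[0][:,0]
def shot(n,f=None):
    c,T=campose(n); im=read_camera(n)
    if f: cv2.imwrite('pics/'+f+'.png',cv2.cvtColor(im,cv2.COLOR_RGB2BGR))
    return im,c,T
def find(q,n,z,c,T,k=6,ms=0.2):
    for r in tip_of(q,n)[:k]:
        if r['score']>ms: print(n,q,round(r['score'],2),np.round(r['point'],1),np.round(toz(r['point'],z,c,T),4))
E
python3 - <<'E'
from h import *
print(read_state())
for n in ['top','scene']:
    im,c,T=shot(n,n+'0'); print(n,np.round(T,3).tolist())
    for q,z in [('bed',.042),('bed_edge',.032),('front',.07),('paddle',.052),('fence_mid',.02),('tray_in',.004),('full0_mid',.022),('used0_mid',.059),('sampler',0),('solvent',0),('wrench',0)]:
        find(q,n,z,c,T)
E
```

```text
{'clock': 0.0, 'q': array([71.63154032, 21.99315513,  2.51010206, 91.65194315, -1.02526896,
       66.53052804, -2.85930814]), 'qd': array([-0.06977264, -0.02710808, -0.04541526, -0.01855442,  0.09217539,
       -0.06398661,  0.03222979]), 'effort': array([ 4.43840354e-04, -4.33459175e+01,  1.02461915e+00, -2.49511278e+01,
        1.07005113e-02,  1.13842136e-02, -1.37989332e-06]), 'position': array([ 0.14341127, -0.63299298,  0.22985005]), 'tcp_rot': array([-1.79847048e+02,  8.05604837e-03,  1.27706411e+01]), 'contact_force': array([0.31269003, 0.36064085, 1.49815134]), 'ft_torque': array([-0.00126527,  0.01971071,  0.01605211]), 'opening': 1.0017642620328835}
top [[-0.002, -0.998, 0.064, 0.555], [-1.0, 0.002, 0.004, 0.023], [-0.004, -0.064, -0.998, 0.998], [0.0, 0.0, 0.0, 1.0]]
top bed 0.66 [207.1 215.8] [0.5469 0.1484 0.042 ]
top bed 0.34 [110.8 204.3] [0.578  0.4112 0.042 ]
top bed_edge 0.85 [225.5 219.6] [0.5364 0.0997 0.032 ]
top front 0.59 [259.  221.7] [0.5316 0.0095 0.07  ]
top paddle 0.67 [269.1 224.6] [ 0.5234 -0.0175  0.052 ]
top fence_mid 0.66 [328.7 176.9] [ 0.6533 -0.1
[... 632 characters left out ...]
0.042 ]
scene bed_edge 0.79 [292.9 181.4] [0.5206 0.0872 0.032 ]
scene bed_edge 0.4 [168.7 227. ] [ 0.7815 -0.1696  0.032 ]
scene front 0.67 [261.6 166. ] [ 0.5282 -0.0056  0.07  ]
scene paddle 0.7 [407.3 209.4] [0.532  0.3968 0.052 ]
scene paddle 0.69 [253.1 168.1] [ 0.5278 -0.0316  0.052 ]
scene tray_in 0.84 [155.2 147.5] [ 0.5053 -0.3782  0.004 ]
scene full0_mid 0.68 [205.7 134.6] [ 0.4104 -0.2412  0.022 ]
scene sampler 0.75 [380.6 221.6] [0.5525 0.3452 0.    ]
scene sampler 0.49 [253.1 170.9] [ 0.4919 -0.0455  0.    ]
scene sampler 0.43 [289.  184.5] [0.5079 0.074  0.    ]
scene solvent 0.94 [126.7 195.4] [ 0.7072 -0.3539  0.    ]
scene wrench 0.83 [170.2 225.7] [ 0.7588 -0.1845  0.    ]
```

View pics/top0.png

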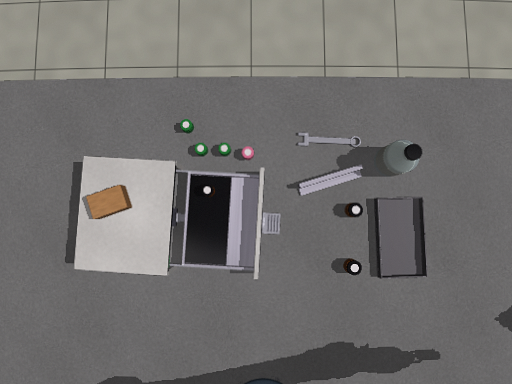

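View pics/scene0.png

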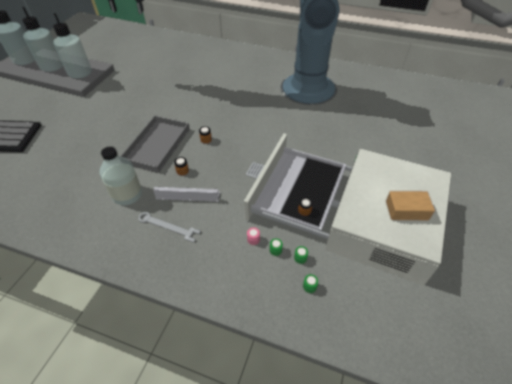

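Top picture: one used jar on the bed (207,190). Two amber jars are on the bench at (355,210) and (354,267). Fence bar at (330,180), tray at (400,237), paddle at (271,223). The green jars (186,126), (201,149), (224,149) and the pink one (248,152) are look-alikes. I'll confirm in an enlarged crop.

```bash
python3 - <<'E'
from h import *
im=cv2.imread('pics/top0.png'); a=im[115:285,165:435]
cv2.imwrite('pics/top0c.png',cv2.resize(a,None,fx=2.95,fy=2.95,interpolation=cv2.INTER_CUBIC))
c,T=campose('top')
for q in ['full0_mid','used0_mid','fence_mid','septabox']:
    for r in spot_in(q,'top')[:8]: print(q,round(r['score'],2),np.round(r['rect'],1))
E
```

```text
full0_mid 0.55 [354.  264.1  17.3  17.7]
fence_mid 0.95 [330.4 180.7  63.5  27.2]
septabox 0.83 [106.6 204.8  41.3  36.7]
```

View pics/top0c.png

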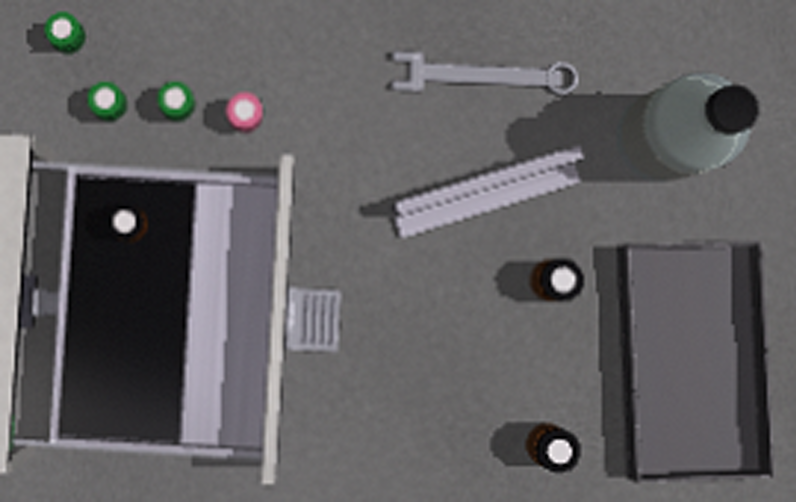

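The crop confirms it: the used jar on the bed and both fresh jars have amber bodies. The green and pink jars stand off the drawer on the bench, so I leave them alone. Next I go over the work area for a wrist view.

```bash
cat >> h.py <<'E'
def go(x,y,z,yaw=None):
    """totals: twist first, then shift in the final tool axes"""
    s=read_state(); r=R.from_euler('xyz',s['tcp_rot'],degrees=True); tw=0
    y0=s['tcp_rot'][2]
    if yaw is not None: tw=-(((yaw-y0)+180)%360-180)
    d=(r*R.from_euler('z',tw,degrees=True)).inv().apply(np.array([x,y,z])-s['position'])
    print('t',round(s['clock'],2),'pos',np.round(s['position'],4),'rot',np.round(s['tcp_rot'],2),'F',np.round(s['contact_force'],1),'op',round(s['opening'],3))
    print('TOTAL twist rad',round(np.radians(tw),4),'d',np.round(d,4))
E
python3 - <<'E'
from h import *
print(np.round(calibration('wrist')['T_tool_cam'],3).tolist(), np.round(calibration('wrist')['K'],0).tolist())
c,T=campose('top')
f=lambda u,v,z: toz([165+u/2.95,115+v/2.95],z,c,T)
for n,u,v,z in [('panelR top',292,157,.088),('panelR bot',273,483,.088),('bedfront+',197,183,.042),('bedfront-',183,441,.042),('bedrear+',75,180,.042),('bedrear-',61,438,.042),('used',124,222,.076),('fullA',563,280,.044),('fullB',560,452,.044)]: print(n,np.round(f(u,v,z),4))
go(.5,-.1,.40,3)
E
```

```text
[[0.0, -0.963, -0.269, 0.07], [1.0, 0.0, 0.0, -0.001], [-0.0, -0.269, 0.963, -0.143], [0.0, 0.0, 0.0, 1.0]] [[309.0, 0.0, 257.0], [0.0, 309.0, 192.0], [0.0, 0.0, 1.0]]
panelR top [ 0.6693 -0.0035  0.088 ]
panelR bot [0.3879 0.0139 0.088 ]
bedfront+ [0.6513 0.0823 0.042 ]
bedfront- [0.4172 0.0946 0.042 ]
bedrear+ [0.6544 0.1944 0.042 ]
bedrear- [0.4197 0.2053 0.042 ]
used [0.6135 0.1445 0.076 ]
fullA [ 0.5617 -0.2514  0.044 ]
fullB [ 0.4063 -0.2462  0.044 ]
t 1.4 pos [ 0.1436 -0.6339  0.2313] rot [180.    -0.    12.77] F [-0.7 -1.1  0.4] op 0.999
TOTAL twist rad 0.1704 d [ 0.3838 -0.5146 -0.1687]
```

```bash
R='' ; python3 -m crank '[{"twist":0.1376},{"twist":0.1376},{"dx":0.018,"dy":-0.032,"dz":-0.007},{"dx":0.018,"dy":-0.032,"dz":-0.007},{"dx":0.018,"dy":-0.032,"dz":-0.007},{"dx":0.018,"dy":-0.032,"dz":-0.007},{"dx":0.018,"dy":-0.032,"dz":-0.007},{"dx":0.018,"dy":-0.032,"dz":-0.007},{"dx":0.018,"dy":-0.032,"dz":-0.007},{"dx":0.018,"dy":-0.032,"dz":-0.007}]' && python3 -m crank '[{"dx":0.018,"dy":-0.032,"dz":-0.007},{"dx":0.018,"dy":-0.032,"dz":-0.007},{"dx":0.018,"dy":-0.032,"dz":-0.007},{"dx":0.018,"dy":-0.032,"dz":-0.007},{"dx":0.018,"dy":-0.032,"dz":-0.007},{"dx":0.018,"dy":-0.032,"dz":-0.007},{"dx":0.018,"dy":-0.032,"dz":-0.007},{"dx":0.018,"dy":-0.032,"dz":-0.007},{"dx":0.018,"dy":-0.032},{"dx":0.018,"dy":-0.032}]'
python3 - <<'E'
from h import *
im,c,T=shot('wrist','w1')
for q,z in [('bed',.042),('bed_edge',.032),('front',.07),('paddle',.052),('fence_mid',.02),('tray_in',.004),('full0_mid',.022),('used0_mid',.059),('sampler',0)]: find(q,'wrist',z,c,T)
cv2.imwrite('pics/w1b.png',cv2.cvtColor(cv2.resize(im,None,fx=1.56,fy=1.56,interpolation=cv2.INTER_CUBIC),cv2.COLOR_RGB2BGR))
go(.5,-.08,.35,-3)
E
```

```text
t 1.9 pos [ 0.1437 -0.6339  0.2312] rot [-179.99   -0.     12.77] F [-0.7  0.6  0.3] op 0.998
TOTAL twist rad 0.2752 d [ 0.3269 -0.5718 -0.1187]$[0]: bad value
```

View pics/w1b.png

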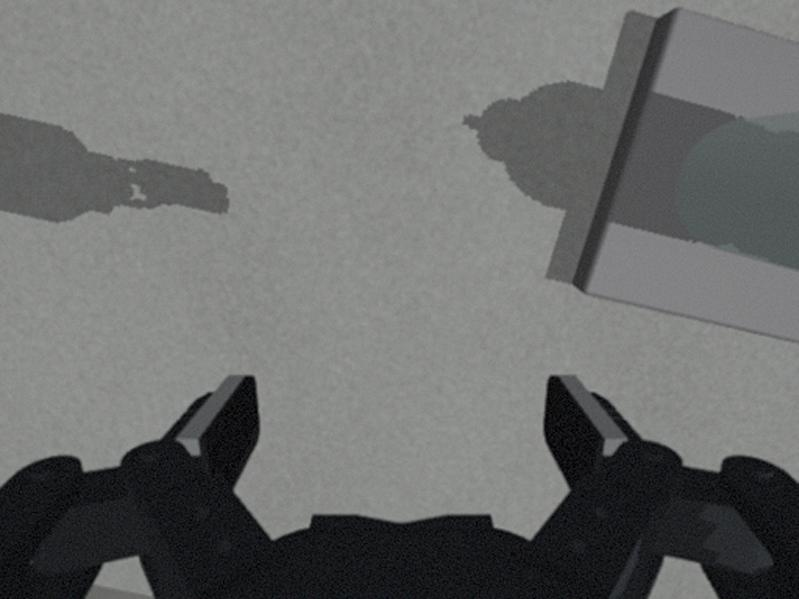

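The rows were refused, so nothing moved. The picture shows only bare bench from the start pose. I'll retry with every key given.

```bash
python3 -m crank '[{"dx":0,"dy":0,"dz":0,"twist":0.1376,"claw":0.085},{"dx":0,"dy":0,"dz":0,"twist":0.1376,"claw":0.085},{"dx":0.018,"dy":-0.032,"dz":-0.007,"twist":0,"claw":0.085},{"dx":0.018,"dy":-0.032,"dz":-0.007,"twist":0,"claw":0.085},{"dx":0.018,"dy":-0.032,"dz":-0.007,"twist":0,"claw":0.085},{"dx":0.018,"dy":-0.032,"dz":-0.007,"twist":0,"claw":0.085},{"dx":0.018,"dy":-0.032,"dz":-0.007,"twist":0,"claw":0.085},{"dx":0.018,"dy":-0.032,"dz":-0.007,"twist":0,"claw":0.085},{"dx":0.018,"dy":-0.032,"dz":-0.007,"twist":0,"claw":0.085},{"dx":0.018,"dy":-0.032,"dz":-0.007,"twist":0,"claw":0.085}]' && python3 -m crank '[{"dx":0.018,"dy":-0.032,"dz":-0.007,"twist":0,"claw":0.085},{"dx":0.018,"dy":-0.032,"dz":-0.007,"twist":0,"claw":0.085},{"dx":0.018,"dy":-0.032,"dz":-0.007,"twist":0,"claw":0.085},{"dx":0.018,"dy":-0.032,"dz":-0.007,"twist":0,"claw":0.085},{"dx":0.018,"dy":-0.032,"dz":-0.007,"twist":0,"claw":0.085},{"dx":0.018,"dy":-0.032,"dz":-0.007,"twist":0,"claw":0.085},{"dx":0.018,"dy":-0.032,"dz":-0.007,"twist":0,"claw":0.085},{"dx":0.018,"dy":-0.032,"dz":-0.007,"twist":0,"claw":0.085},{"dx":0.018,"dy":-0.032,"dz":0,"twist":0,"claw":0.085},{"dx":0.018,"dy":-0.032,"dz":0,"twist":0,"claw":0.085}]' && 
python3 - <<'E'
from h import *
im,c,T=shot('wrist','w1')
for q,z in [('bed',.042),('bed_edge',.032),('front',.07),('paddle',.052),('fence_mid',.02),('tray_in',.004),('full0_mid',.022),('used0_mid',.059),('sampler',0)]: find(q,'wrist',z,c,T)
cv2.imwrite('pics/w1b.png',cv2.cvtColor(cv2.resize(im,None,fx=1.56,fy=1.56,interpolation=cv2.INTER_CUBIC),cv2.COLOR_RGB2BGR))
go(.5,-.08,.35,-3)
E
```

```text
clock: 2.9
position: [0.3015, -0.3845, 0.2878]
tcp_rot: [180.0, -0.0, -3.0]
contact_force: [0.9, 0.4, 0.1]
opening: 0.993
clock: 3.9
position: [0.4981, -0.0744, 0.344]
tcp_rot: [180.0, -0.1, -3.0]
contact_force: [0.4, -0.2, -0.0]
opening: 0.996
wrist bed 0.83 [ 98.3 136.4] [0.5388 0.1533 0.042 ]
wrist bed_edge 0.63 [140.3 135.5] [0.5358 0.0959 0.032 ]
wrist front 0.61 [197.6 137. ] [0.5321 0.0048 0.07  ]
wrist paddle 0.86 [217.8 138.7] [ 0.5267 -0.0197  0.052 ]
wrist paddle 0.73 [373.4 101. ] [ 0.5667 -0.2353  0.052 ]
wrist fence_mid 0.95 [331.5  37.5] [ 0.6551 -0.1851  0.02  ]
wrist tray_in 0.97 [451.4 149. ] [ 0.4878 -0.3812  0.004 ]
wrist tray_in 0.74 [448.4   0. ] [ 0.7014 -0.3557  0.004 ]
wrist full0_mid 0.94 [362.8 202.6] [ 0.4122 -0.2363  0.022 ]
wrist sampler 0.64 [449.9 146.8] [ 0.4908 -0.3808  0.    ]
t 4.4 pos [ 0.4969 -0.0771  0.3433] rot [ 1.7998e+02  1.0000e-02 -3.1500e+00] F [0.6 0.8 0.6] op 0.994
TOTAL twist rad -0.0026 d [ 0.0033  0.0028 -0.0067]
```

View pics/w1b.png

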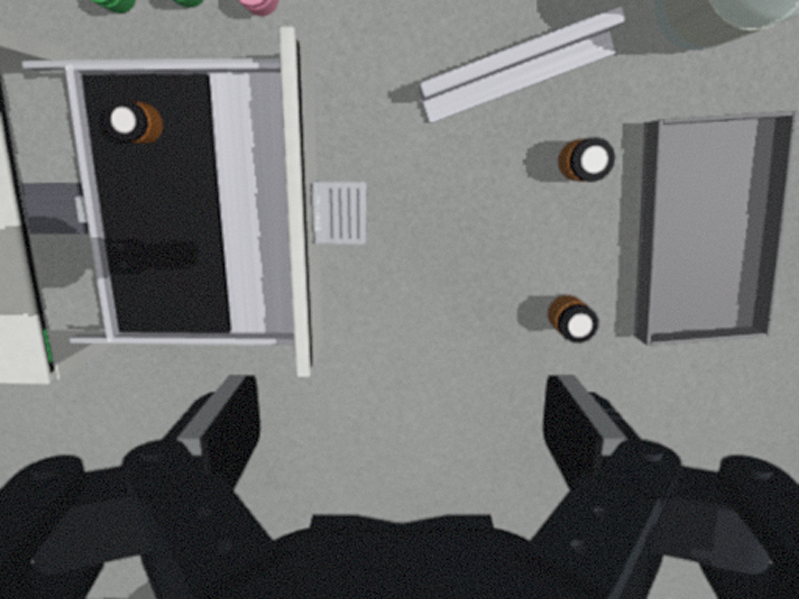

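The wrist view is clear. The bed runs from (84,73) to (230,332), with the used jar cap at (123,120). The fresh jar caps are at (595,159) and (579,324). The fence leg's top runs (424,88)-(622,15) with its foot on the lower (-x world) side, and the tray covers (655,120)-(770,335).

```bash
python3 - <<'E'
from h import *
# pose at the picture (clock~3.9): recompute from stored reading
c=calibration('wrist'); s=read_state()
c,T=campose('wrist')
f=lambda u,v,z: toz([(u+.5)/1.56-.5,(v+.5)/1.56-.5],z,c,T)
P={}
for n,u,v,z in [('panel+',298,28,.088),('panel-',310,375,.088),('bedf+',210,73,.042),('bedf-',230,332,.042),('used',123,120,.076),('fullA',595,159,.044),('fullB',579,324,.044),
 ('fL',422,84,.04),('fR',622,10,.04),('fLlow',426,95,.04),('fRlow',624,21,.04),('footL',430,122,.0),('footR',614,53,.0),('trayTL',661,122,.028),('trayTR',790,115,.028),('trayBL',651,342,.028),('trayBR',769,333,.028)]:
    P[n]=f(u,v,z); print(n,np.round(P[n],4))
ang=lambda a,b: np.degrees(np.arctan2(*(P[b]-P[a])[[1,0]]))
for a,b in [('panel-','panel+'),('bedf-','bedf+'),('fR','fL'),('fRlow','fLlow'),('footR','footL'),('trayBL','trayTL')]: print(a,b,ang(a,b), np.linalg.norm(P[a]-P[b]))
E
```

```text
panel+ [ 0.6706 -0.0077  0.088 ]
panel- [0.3896 0.0124 0.088 ]
bedf+ [0.6525 0.0797 0.042 ]
bedf- [0.4188 0.0966 0.042 ]
used [0.6157 0.1443 0.076 ]
fullA [ 0.563  -0.2516  0.044 ]
fullB [ 0.409  -0.2437  0.044 ]
fL [ 0.6331 -0.101   0.04  ]
fR [ 0.6834 -0.2712  0.04  ]
fLlow [ 0.6241 -0.1041  0.04  ]
fRlow [ 0.6748 -0.2733  0.04  ]
footL [ 0.6049 -0.1091  0.    ]
footR [ 0.6576 -0.2826 -0.    ]
trayTL [ 0.5928 -0.317   0.028 ]
trayTR [ 0.5944 -0.4378  0.028 ]
trayBL [ 0.3797 -0.3249  0.028 ]
trayBR [ 0.3822 -0.4484  0.028 ]
panel- panel+ -4.080465750446867 0.2817024696548923
bedf- bedf+ -4.12755135616295 0.23431825839696835
fR fL 106.44838378343283 0.17742610695602193
fRlow fLlow 106.70137764469355 0.17667216285977883
footR footL 106.9054563819702 0.1813944652466057
trayBL trayTL 2.114079256661788 0.21323828307033427
```

Cross-checks agree: panel length 281.7 mm (286 given), bed edge 234 mm (236), fence 177 mm (180), and the bed edge sits 87 mm behind the panel face. The drawer axis is at 86°, so tool yaw −4°. Next is the used jar.

```bash
python3 -m crank '[{"dx":0,"dy":0,"dz":0,"twist":0.0148,"claw":0.07},{"dx":0.0128,"dy":-0.0287,"dz":0.023,"twist":0,"claw":0.07},{"dx":0.0128,"dy":-0.0287,"dz":0.023,"twist":0,"claw":0.07},{"dx":0.0128,"dy":-0.0287,"dz":0.023,"twist":0,"claw":0.07},{"dx":0.0128,"dy":-0.0287,"dz":0.023,"twist":0,"claw":0.07},{"dx":0.0128,"dy":-0.0287,"dz":0.023,"twist":0,"claw":0.07},{"dx":0.0128,"dy":-0.0287,"dz":0.023,"twist":0,"claw":0.07},{"dx":0.0128,"dy":-0.0287,"dz":0.023,"twist":0,"claw":0.07},{"dx":0.0128,"dy":-0.0287,"dz":0.023,"twist":0,"claw":0.07},{"dx":0,"dy":0,"dz":0,"twist":0,"claw":0.07}]'
python3 - <<'E'
from h import *
im,c,T=shot('wrist','w2')
find('used0_mid','wrist',.059,c,T)
g=(im.min(2)>150).astype(np.uint8); n,l,st,ce=cv2.connectedComponentsWithStats(g)
for i in range(1,n):
    if 60<st[i,4]<2500: print('white',st[i],np.round(ce[i],1),np.round(toz(ce[i],.076,c,T),4))
go(.6148,.1444,.045,-4)
E
```

```text
clock: 5.4
position: [0.6127, 0.1516, 0.1551]
tcp_rot: [-179.8, 0.4, -3.5]
contact_force: [-1.5, -0.0, -0.7]
opening: 0.82
wrist used0_mid 0.24 [ 74.3 246.6] [0.5755 0.3132 0.059 ]
white [295  19  25  27 539] [307.1  31.6] [0.7267 0.1135 0.076 ]
white [211  24  25  27 533] [223.3  37. ] [0.7268 0.1686 0.076 ]
white [252 183  26  25 512] [264.6 194.9] [0.617  0.1474 0.076 ]
white [148 195  21  27 438] [157.6 209. ] [0.6108 0.2294 0.076 ]
white [195 208  15 122 993] [202.4 266.6] [0.5599 0.2006 0.076 ]
white [  75  345   52   39 1342] [104.3 367.6] [0.4612 0.3028 0.076 ]
white [416 358  22  26 316] [424.5 374. ] [0.4361 0.0096 0.076 ]
t 5.5 pos [0.6143 0.1469 0.1582] rot [ 1.7998e+02  1.3000e-01 -3.7900e+00] F [ 0.  -0.4  0.6] op 0.818
TOTAL twist rad 0.0036 d [0.0009 0.0024 0.1132]
```

```bash
python3 -m crank '[{"dx":0.001,"dy":0.001,"dz":0.0188,"twist":0.0036,"claw":0.07},{"dx":0.0005,"dy":0,"dz":0.0188,"twist":0,"claw":0.07},{"dx":0,"dy":0,"dz":0.0188,"twist":0,"claw":0.07},{"dx":0,"dy":0,"dz":0.0188,"twist":0,"claw":0.07},{"dx":0,"dy":0,"dz":0.0188,"twist":0,"claw":0.07},{"dx":0,"dy":0,"dz":0.0188,"twist":0,"claw":0.07},{"dx":0,"dy":0,"dz":0,"twist":0,"claw":0.07},{"dx":0,"dy":0,"dz":0,"twist":0,"claw":0.0},{"dx":0,"dy":0,"dz":0,"twist":0,"claw":0.0},{"dx":0,"dy":0,"dz":0,"twist":0,"claw":0.0}]' ; python3 -m crank '[{"dx":0,"dy":0,"dz":0,"twist":0,"claw":0.0},{"dx":0,"dy":0,"dz":0,"twist":0,"claw":0.0},{"dx":0,"dy":0,"dz":0,"twist":0,"claw":0.0},{"dx":0,"dy":0,"dz":0,"twist":0,"claw":0.0},{"dx":0,"dy":0,"dz":-0.02,"twist":0,"claw":0.0},{"dx":0,"dy":0,"dz":-0.025,"twist":0,"claw":0.0},{"dx":0,"dy":0,"dz":-0.025,"twist":0,"claw":0.0},{"dx":0,"dy":0,"dz":-0.025,"twist":0,"claw":0.0},{"dx":0,"dy":0,"dz":-0.015,"twist":0,"claw":0.0},{"dx":0,"dy":0,"dz":0,"twist":0,"claw":0.0}]'; python3 -c "
from h import *
go(.4873,-.382,.012,-4)"
```

```text
clock: 6.5
position: [0.6178, 0.146, 0.0483]
tcp_rot: [-179.9, -0.2, -4.0]
contact_force: [0.3, -0.0, -0.8]
opening: 0.381
clock: 7.5
position: [0.6179, 0.146, 0.1589]
tcp_rot: [-179.9, -0.3, -4.1]
contact_force: [0.5, 0.0, 0.3]
opening: 0.383
t 7.5 pos [0.6179 0.146  0.1589] rot [-179.92   -0.25   -4.06] F [0.5 0.  0.3] op 0.383
TOTAL twist rad -0.001 d [-0.0941  0.5361  0.1457]
```

```bash
python3 -m crank '[{"dx":-0.006,"dy":0.02,"dz":0,"twist":0,"claw":0},{"dx":-0.006,"dy":0.036,"dz":0,"twist":0,"claw":0},{"dx":-0.006,"dy":0.04,"dz":0,"twist":0,"claw":0},{"dx":-0.006,"dy":0.04,"dz":0,"twist":0,"claw":0},{"dx":-0.006,"dy":0.04,"dz":0,"twist":0,"claw":0},{"dx":-0.006,"dy":0.04,"dz":0,"twist":0,"claw":0},{"dx":-0.006,"dy":0.04,"dz":0,"twist":0,"claw":0},{"dx":-0.006,"dy":0.04,"dz":0,"twist":0,"claw":0},{"dx":-0.006,"dy":0.04,"dz":0,"twist":0,"claw":0},{"dx":-0.006,"dy":0.04,"dz":0,"twist":0,"claw":0}]'; python3 -m crank '[{"dx":-0.008,"dy":0.04,"dz":0,"twist":0,"claw":0},{"dx":-0.008,"dy":0.04,"dz":0,"twist":0,"claw":0},{"dx":-0.008,"dy":0.04,"dz":0,"twist":0,"claw":0},{"dx":-0.008,"dy":0.026,"dz":0,"twist":0,"claw":0},{"dx":-0.002,"dy":0.014,"dz":0,"twist":0,"claw":0},{"dx":0,"dy":0,"dz":0.02,"twist":0,"claw":0},{"dx":0,"dy":0,"dz":0.025,"twist":0,"claw":0},{"dx":0,"dy":0,"dz":0.025,"twist":0,"claw":0},{"dx":0,"dy":0,"dz":0.025,"twist":0,"claw":0},{"dx":0,"dy":0,"dz":0,"twist":0,"claw":0}]'; python3 -c "
from h import *
go(.4873,-.382,.0115,-4)"
```

```text
clock: 8.5
position: [0.5279, -0.2266, 0.1545]
tcp_rot: [-179.9, 0.2, -4.1]
contact_force: [0.1, 0.2, -0.3]
opening: 0.379
clock: 9.5
position: [0.4816, -0.3783, 0.0563]
tcp_rot: [-179.6, 0.5, -3.9]
contact_force: [-1.1, 0.3, -0.4]
opening: 0.379
t 9.5 pos [ 0.4816 -0.3783  0.0563] rot [-179.6     0.49   -3.93] F [-1.1  0.3 -0.4] op 0.379
TOTAL twist rad 0.0012 d [0.0063 0.0036 0.0447]
```

```bash
python3 -m crank '[{"dx":0.003,"dy":0.002,"dz":0.015,"twist":0,"claw":0},{"dx":0,"dy":0,"dz":0.015,"twist":0,"claw":0},{"dx":0,"dy":0,"dz":0.008,"twist":0,"claw":0},{"dx":0,"dy":0,"dz":0.004,"twist":0,"claw":0},{"dx":0,"dy":0,"dz":0.003,"twist":0,"claw":0},{"dx":0,"dy":0,"dz":0,"twist":0,"claw":0},{"dx":0,"dy":0,"dz":0,"twist":0,"claw":0},{"dx":0,"dy":0,"dz":0,"twist":0,"claw":0},{"dx":0,"dy":0,"dz":0,"twist":0,"claw":0},{"dx":0,"dy":0,"dz":0,"twist":0,"claw":0}]'; python3 -c "
from h import *
go(.4873,-.382,.0115,-4)"
```

```text
clock: 10.5
position: [0.4877, -0.385, 0.0168]
tcp_rot: [180.0, -0.0, -4.1]
contact_force: [0.5, -0.1, -0.4]
opening: 0.379
t 10.5 pos [ 0.4877 -0.385   0.0168] rot [ 1.7998e+02 -3.0000e-02 -4.0600e+00] F [ 0.5 -0.1 -0.4] op 0.379
TOTAL twist rad -0.001 d [-0.0006 -0.0029  0.0053]
```

```bash
python3 -m crank '[{"dx":0,"dy":0,"dz":0.002,"twist":0,"claw":0},{"dx":0,"dy":0,"dz":0.002,"twist":0,"claw":0},{"dx":0,"dy":0,"dz":0.002,"twist":0,"claw":0},{"dx":0,"dy":0,"dz":0.001,"twist":0,"claw":0},{"dx":0,"dy":0,"dz":0,"twist":0,"claw":0},{"dx":0,"dy":0,"dz":0,"twist":0,"claw":0},{"dx":0,"dy":0,"dz":0,"twist":0,"claw":0},{"dx":0,"dy":0,"dz":0,"twist":0,"claw":0},{"dx":0,"dy":0,"dz":0,"twist":0,"claw":0},{"dx":0,"dy":0,"dz":0,"twist":0,"claw":0}]'
```

```text
clock: 11.5
position: [0.4875, -0.3847, 0.0101]
tcp_rot: [-180.0, 0.0, -4.1]
contact_force: [-2.7, 1.0, 5.4]
opening: 0.38
```

```bash
python3 -m crank '[{"dx":0,"dy":0,"dz":0,"twist":0,"claw":0.05},{"dx":0,"dy":0,"dz":0,"twist":0,"claw":0.06},{"dx":0,"dy":0,"dz":0,"twist":0,"claw":0.06},{"dx":0,"dy":0,"dz":0,"twist":0,"claw":0.06},{"dx":0,"dy":0,"dz":-0.01,"twist":0,"claw":0.06},{"dx":0,"dy":0,"dz":-0.025,"twist":0,"claw":0.06},{"dx":0,"dy":0,"dz":-0.03,"twist":0,"claw":0.075},{"dx":0,"dy":0,"dz":-0.03,"twist":0,"claw":0.075},{"dx":0,"dy":0,"dz":-0.03,"twist":0,"claw":0.075},{"dx":0,"dy":0,"dz":-0.03,"twist":0,"claw":0.075}]';  python3 -m crank '[{"dx":0.0132,"dy":-0.0276,"dz":0,"twist":0,"claw":0.075},{"dx":0.0132,"dy":-0.0276,"dz":0,"twist":0,"claw":0.075},{"dx":0.0132,"dy":-0.0276,"dz":0,"twist":0,"claw":0.075},{"dx":0.0132,"dy":-0.0276,"dz":0,"twist":0,"claw":0.075},{"dx":0.0132,"dy":-0.0276,"dz":0,"twist":0,"claw":0.075},{"dx":0,"dy":0,"dz":0,"twist":0,"claw":0.075},{"dx":0,"dy":0,"dz":0,"twist":0,"claw":0.075},{"dx":0,"dy":0,"dz":0,"twist":0,"claw":0.075},{"dx":0,"dy":0,"dz":0,"twist":0,"claw":0.075},{"dx":0,"dy":0,"dz":0,"twist":0,"claw":0.075}]'
python3 - <<'E'
from h import *
im,c,T=shot('wrist','w3')
find('full0_mid','wrist',.022,c,T)
g=(im.min(2)>150).astype(np.uint8); n,l,st,ce=cv2.connectedComponentsWithStats(g)
for i in range(1,n):
    if 60<st[i,4]<2500: print('white',st[i],np.round(ce[i],1),np.round(toz(ce[i],.044,c,T),4))
go(.563,-.2515,.006,-4)
E
```

```text
clock: 12.5
position: [0.4876, -0.3847, 0.1665]
tcp_rot: [180.0, -0.0, -4.0]
contact_force: [-0.4, -1.4, 0.2]
opening: 0.879
clock: 13.5
position: [0.5623, -0.2536, 0.1644]
tcp_rot: [180.0, 0.0, -4.2]
contact_force: [0.1, -0.8, -0.0]
opening: 0.876
wrist full0_mid 0.93 [257.6 318. ] [ 0.4098 -0.2415  0.022 ]
white [421   0  60  48 748] [455.8  18.3] [ 0.6877 -0.4175  0.044 ]
white [240 173  26  25 512] [252.5 185. ] [ 0.5649 -0.2482  0.044 ]
white [  0 242  39  27 680] [ 18.8 256.5] [ 0.5107 -0.0181  0.044 ]
white [389 243  20  18 288] [398.4 251.5] [ 0.4902 -0.3807  0.044 ]
white [248 324  22  11 194] [258.2 329.3] [ 0.4133 -0.2423  0.044 ]
t 13.6 pos [ 0.5626 -0.2529  0.1644] rot [ 1.7999e+02  1.0000e-02 -4.1600e+00] F [0.7 0.4 0.9] op 0.879
TOTAL twist rad -0.0027 d [ 0.0003 -0.0014  0.1584]
```

View pics/w3.png

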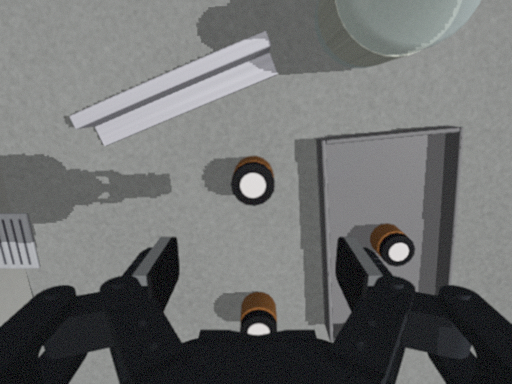

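View 6: the used jar stands upright in the tray at (398,251). The first fresh jar is at (252,185). I grasp it now.

```bash
python3 -m crank '[{"dx":0.0015,"dy":-0.0035,"dz":0.022,"twist":0,"claw":0.065},{"dx":0,"dy":0,"dz":0.022,"twist":0,"claw":0.065},{"dx":0,"dy":0,"dz":0.022,"twist":0,"claw":0.065},{"dx":0,"dy":0,"dz":0.022,"twist":0,"claw":0.065},{"dx":0,"dy":0,"dz":0.022,"twist":0,"claw":0.065},{"dx":0,"dy":0,"dz":0.022,"twist":0,"claw":0.065},{"dx":0,"dy":0,"dz":0.022,"twist":0,"claw":0.065},{"dx":0,"dy":0,"dz":0,"twist":0,"claw":0.065},{"dx":0,"dy":0,"dz":0,"twist":0,"claw":0},{"dx":0,"dy":0,"dz":0,"twist":0,"claw":0}]'; python3 -m crank '[{"dx":0,"dy":0,"dz":0,"twist":0,"claw":0},{"dx":0,"dy":0,"dz":0,"twist":0,"claw":0},{"dx":0,"dy":0,"dz":0,"twist":0,"claw":0},{"dx":0,"dy":0,"dz":0,"twist":0,"claw":0},{"dx":0,"dy":0,"dz":-0.02,"twist":0,"claw":0},{"dx":0,"dy":0,"dz":-0.03,"twist":0,"claw":0},{"dx":0,"dy":0,"dz":-0.03,"twist":0,"claw":0},{"dx":0,"dy":0,"dz":-0.03,"twist":0,"claw":0},{"dx":0,"dy":0,"dz":-0.03,"twist":0,"claw":0},{"dx":0,"dy":0,"dz":0,"twist":0,"claw":0}]'; python3 -c "
from h import *
go(.585,.1436,.054,-4)"
```

```text
clock: 14.6
position: [0.5662, -0.249, 0.0122]
tcp_rot: [179.9, -0.1, -4.1]
contact_force: [3.0, -1.0, 0.6]
opening: 0.458
clock: 15.6
position: [0.5682, -0.2494, 0.1554]
tcp_rot: [179.8, -0.5, -4.1]
contact_force: [0.8, 0.4, -0.4]
opening: 0.454
t 15.6 pos [ 0.5682 -0.2494  0.1554] rot [179.82  -0.51  -4.06] F [ 0.8  0.4 -0.4] op 0.454
TOTAL twist rad -0.001 d [-0.0116 -0.3936  0.1001]
```

```bash
python3 -m crank '[{"dx":-0.001,"dy":-0.03,"dz":0,"twist":0,"claw":0},{"dx":-0.001,"dy":-0.042,"dz":0,"twist":0,"claw":0},{"dx":-0.001,"dy":-0.044,"dz":0,"twist":0,"claw":0},{"dx":-0.001,"dy":-0.044,"dz":0,"twist":0,"claw":0},{"dx":-0.001,"dy":-0.044,"dz":0,"twist":0,"claw":0},{"dx":-0.001,"dy":-0.044,"dz":0,"twist":0,"claw":0},{"dx":-0.001,"dy":-0.044,"dz":0,"twist":0,"claw":0},{"dx":-0.001,"dy":-0.044,"dz":0,"twist":0,"claw":0},{"dx":-0.001,"dy":-0.034,"dz":0,"twist":0,"claw":0},{"dx":0,"dy":-0.022,"dz":0,"twist":0,"claw":0}]'; python3 -m crank '[{"dx":0,"dy":0,"dz":0,"twist":0,"claw":0},{"dx":0,"dy":0,"dz":0.02,"twist":0,"claw":0},{"dx":0,"dy":0,"dz":0.025,"twist":0,"claw":0},{"dx":0,"dy":0,"dz":0.025,"twist":0,"claw":0},{"dx":0,"dy":0,"dz":0.015,"twist":0,"claw":0},{"dx":0,"dy":0,"dz":0,"twist":0,"claw":0},{"dx":0,"dy":0,"dz":0,"twist":0,"claw":0},{"dx":0,"dy":0,"dz":0,"twist":0,"claw":0},{"dx":0,"dy":0,"dz":0,"twist":0,"claw":0},{"dx":0,"dy":0,"dz":0,"twist":0,"claw":0}]'; python3 -c "
from h import *
go(.585,.1436,.052,-4)"
```

```text
clock: 16.6
position: [0.5816, 0.1476, 0.149]
tcp_rot: [-179.9, 0.2, -3.8]
contact_force: [0.2, 0.4, -1.1]
opening: 0.449
clock: 17.6
position: [0.5845, 0.1435, 0.0667]
tcp_rot: [-180.0, -0.1, -4.1]
contact_force: [-0.8, 0.1, -1.3]
opening: 0.453
t 17.6 pos [0.5845 0.1435 0.0667] rot [-1.7997e+02 -1.2000e-01 -4.0500e+00] F [-0.8  0.1 -1.3] op 0.453
TOTAL twist rad -0.0009 d [ 0.0005 -0.0001  0.0147]
```

```bash
python3 -m crank '[{"dx":0,"dy":0,"dz":0.006,"twist":0,"claw":0},{"dx":0,"dy":0,"dz":0.004,"twist":0,"claw":0},{"dx":0,"dy":0,"dz":0.002,"twist":0,"claw":0},{"dx":0,"dy":0,"dz":0.0015,"twist":0,"claw":0},{"dx":0,"dy":0,"dz":0.001,"twist":0,"claw":0},{"dx":0,"dy":0,"dz":0,"twist":0,"claw":0},{"dx":0,"dy":0,"dz":0,"twist":0,"claw":0},{"dx":0,"dy":0,"dz":0,"twist":0,"claw":0},{"dx":0,"dy":0,"dz":0,"twist":0,"claw":0},{"dx":0,"dy":0,"dz":0,"twist":0,"claw":0}]'
```

```text
clock: 18.6
position: [0.5833, 0.1437, 0.054]
tcp_rot: [179.9, 0.1, -4.0]
contact_force: [-7.7, -1.0, 17.9]
opening: 0.454
```

```bash
python3 -m crank '[{"dx":0,"dy":0,"dz":-0.0012,"twist":0,"claw":0},{"dx":0,"dy":0,"dz":0,"twist":0,"claw":0.05},{"dx":0,"dy":0,"dz":0,"twist":0,"claw":0.054},{"dx":0,"dy":0,"dz":0,"twist":0,"claw":0.054},{"dx":0,"dy":0,"dz":0,"twist":0,"claw":0.054},{"dx":0,"dy":0,"dz":-0.015,"twist":0,"claw":0.054},{"dx":0,"dy":0,"dz":-0.03,"twist":0,"claw":0.054},{"dx":0,"dy":0,"dz":-0.035,"twist":0,"claw":0.075},{"dx":0,"dy":0,"dz":-0.03,"twist":0,"claw":0.075},{"dx":-0.0112,"dy":0.024,"dz":0,"twist":0,"claw":0.075}]'; python3 -m crank '[{"dx":-0.0135,"dy":0.0373,"dz":0,"twist":0,"claw":0.075},{"dx":-0.0135,"dy":0.0373,"dz":0,"twist":0,"claw":0.075},{"dx":-0.0135,"dy":0.0373,"dz":0,"twist":0,"claw":0.075},{"dx":-0.0135,"dy":0.0373,"dz":0,"twist":0,"claw":0.075},{"dx":-0.0135,"dy":0.0373,"dz":0,"twist":0,"claw":0.075},{"dx":-0.0135,"dy":0.0373,"dz":0,"twist":0,"claw":0.075},{"dx":-0.0135,"dy":0.0373,"dz":0,"twist":0,"claw":0.075},{"dx":-0.0135,"dy":0.0373,"dz":0,"twist":0,"claw":0.075},{"dx":-0.0135,"dy":0.0373,"dz":0,"twist":0,"claw":0.075},{"dx":-0.0135,"dy":0.0373,"dz":0,"twist":0,"claw":0.075}]'; python3 -m crank '[{"dx":0,"dy":0,"dz":0,"twist":0,"claw":0.065},{"dx":0,"dy":0,"dz":0,"twist":0,"claw":0.065},{"dx":0,"dy":0,"dz":0,"twist":0,"claw":0.065},{"dx":0,"dy":0,"dz":0,"twist":0,"claw":0.065},{"dx":0,"dy":0,"dz":0,"twist":0,"claw":0.065},{"dx":0,"dy":0,"dz":0,"twist":0,"claw":0.065},{"dx":0,"dy":0,"dz":0,"twist":0,"claw":0.065},{"dx":0,"dy":0,"dz":0,"twist":0,"claw":0.065},{"dx":0,"dy":0,"dz":0,"twist":0,"claw":0.065},{"dx":0,"dy":0,"dz":0,"twist":0,"claw":0.065}]'
python3 - <<'E'
from h import *
im,c,T=shot('wrist','w4')
find('full0_mid','wrist',.022,c,T)
g=(im.min(2)>150).astype(np.uint8); n,l,st,ce=cv2.connectedComponentsWithStats(g)
for i in range(1,n):
    if 60<st[i,4]<2500: print('white',st[i],np.round(ce[i],1),np.round(toz(ce[i],.044,c,T),4))
go(.411,-.2425,.010,-4)
shot('top','top1')
E
```

```text
clock: 19.6
position: [0.5757, 0.1263, 0.1696]
tcp_rot: [-179.6, -0.8, -3.7]
contact_force: [0.4, 0.5, -0.2]
opening: 0.875
clock: 20.6
position: [0.4094, -0.2438, 0.1634]
tcp_rot: [179.9, -0.1, -4.0]
contact_force: [0.2, 0.1, -0.6]
opening: 0.874
clock: 21.6
position: [0.4097, -0.2425, 0.1622]
tcp_rot: [-180.0, 0.0, -4.1]
contact_force: [-0.7, -0.2, -0.8]
opening: 0.764
wrist full0_mid 0.66 [255.7 181.1] [ 0.4108 -0.2397  0.022 ]
white [411  72  23  25 446] [422.1  84.1] [ 0.4873 -0.3805  0.044 ]
white [246 176  26  25 515] [258.4 187.8] [ 0.41   -0.2421  0.044 ]
t 21.7 pos [ 0.4097 -0.2425  0.1622] rot [-180.     -0.     -4.06] F [ 1.  -0.7  0.6] op 0.762
TOTAL twist rad -0.0011 d [ 1.300e-03 -1.000e-04  1.522e-01]
```

```bash
python3 -m crank '[{"dx":0.0008,"dy":0,"dz":0.0218,"twist":0,"claw":0.065},{"dx":0,"dy":0,"dz":0.0218,"twist":0,"claw":0.065},{"dx":0,"dy":0,"dz":0.0218,"twist":0,"claw":0.065},{"dx":0,"dy":0,"dz":0.0218,"twist":0,"claw":0.065},{"dx":0,"dy":0,"dz":0.0218,"twist":0,"claw":0.065},{"dx":0,"dy":0,"dz":0.0218,"twist":0,"claw":0.065},{"dx":0,"dy":0,"dz":0.0212,"twist":0,"claw":0.065},{"dx":0,"dy":0,"dz":0,"twist":0,"claw":0.065},{"dx":0,"dy":0,"dz":0,"twist":0,"claw":0},{"dx":0,"dy":0,"dz":0,"twist":0,"claw":0}]'; python3 -m crank '[{"dx":0,"dy":0,"dz":0,"twist":0,"claw":0},{"dx":0,"dy":0,"dz":0,"twist":0,"claw":0},{"dx":0,"dy":0,"dz":0,"twist":0,"claw":0},{"dx":0,"dy":0,"dz":0,"twist":0,"claw":0},{"dx":0,"dy":0,"dz":-0.02,"twist":0,"claw":0},{"dx":0,"dy":0,"dz":-0.03,"twist":0,"claw":0},{"dx":0,"dy":0,"dz":-0.03,"twist":0,"claw":0},{"dx":0,"dy":0,"dz":-0.03,"twist":0,"claw":0},{"dx":0,"dy":0,"dz":-0.03,"twist":0,"claw":0},{"dx":0,"dy":0,"dz":0,"twist":0,"claw":0}]'; python3 -c "
from h import *
go(.495,.150,.054,-4)"
```

```text
clock: 22.75
position: [0.4117, -0.243, 0.0115]
tcp_rot: [179.9, -0.1, -4.1]
contact_force: [3.8, -0.9, 1.0]
opening: 0.45
clock: 23.75
position: [0.4135, -0.2441, 0.1544]
tcp_rot: [179.7, -0.5, -4.1]
contact_force: [1.1, -0.3, -0.8]
opening: 0.453
t 23.75 pos [ 0.4135 -0.2441  0.1544] rot [179.74  -0.46  -4.07] F [ 1.1 -0.3 -0.8] op 0.453
TOTAL twist rad -0.0012 d [ 0.053  -0.3993  0.099 ]
```

```bash
python3 -m crank '[{"dx":0.005,"dy":-0.03,"dz":0,"twist":0,"claw":0},{"dx":0.006,"dy":-0.042,"dz":0,"twist":0,"claw":0},{"dx":0.006,"dy":-0.044,"dz":0,"twist":0,"claw":0},{"dx":0.006,"dy":-0.044,"dz":0,"twist":0,"claw":0},{"dx":0.006,"dy":-0.044,"dz":0,"twist":0,"claw":0},{"dx":0.006,"dy":-0.044,"dz":0,"twist":0,"claw":0},{"dx":0.006,"dy":-0.044,"dz":0,"twist":0,"claw":0},{"dx":0.006,"dy":-0.044,"dz":0,"twist":0,"claw":0},{"dx":0.005,"dy":-0.038,"dz":0,"twist":0,"claw":0},{"dx":0.003,"dy":-0.024,"dz":0,"twist":0,"claw":0}]'; python3 -m crank '[{"dx":0,"dy":0,"dz":0,"twist":0,"claw":0},{"dx":0,"dy":0,"dz":0.02,"twist":0,"claw":0},{"dx":0,"dy":0,"dz":0.025,"twist":0,"claw":0},{"dx":0,"dy":0,"dz":0.025,"twist":0,"claw":0},{"dx":0,"dy":0,"dz":0.015,"twist":0,"claw":0},{"dx":0,"dy":0,"dz":0,"twist":0,"claw":0},{"dx":0,"dy":0,"dz":0,"twist":0,"claw":0},{"dx":0,"dy":0,"dz":0,"twist":0,"claw":0},{"dx":0,"dy":0,"dz":0,"twist":0,"claw":0},{"dx":0,"dy":0,"dz":0,"twist":0,"claw":0}]'; python3 -c "
from h import *
go(.495,.150,.054,-4)"
```

```text
clock: 24.75
position: [0.4925, 0.1544, 0.1493]
tcp_rot: [-179.9, 0.1, -3.8]
contact_force: [1.4, -0.6, -0.7]
opening: 0.452
clock: 25.75
position: [0.4944, 0.1508, 0.0662]
tcp_rot: [-180.0, -0.1, -4.1]
contact_force: [0.2, -0.2, -0.4]
opening: 0.456
t 25.75 pos [0.4944 0.1508 0.0662] rot [-1.7997e+02 -1.2000e-01 -4.0600e+00] F [ 0.2 -0.2 -0.4] op 0.456
TOTAL twist rad -0.0011 d [0.0007 0.0008 0.0122]
```

```bash
python3 -m crank '[{"dx":0,"dy":0,"dz":0.006,"twist":0,"claw":0},{"dx":0,"dy":0,"dz":0.004,"twist":0,"claw":0},{"dx":0,"dy":0,"dz":0.0015,"twist":0,"claw":0},{"dx":0,"dy":0,"dz":0.0015,"twist":0,"claw":0},{"dx":0,"dy":0,"dz":0,"twist":0,"claw":0},{"dx":0,"dy":0,"dz":0,"twist":0,"claw":0},{"dx":0,"dy":0,"dz":0,"twist":0,"claw":0},{"dx":0,"dy":0,"dz":0,"twist":0,"claw":0.05},{"dx":0,"dy":0,"dz":0,"twist":0,"claw":0.054},{"dx":0,"dy":0,"dz":0,"twist":0,"claw":0.054}]'
python3 -m crank '[{"dx":0,"dy":0,"dz":0,"twist":0,"claw":0.054},{"dx":0,"dy":0,"dz":0,"twist":0,"claw":0.054},{"dx":0,"dy":0,"dz":-0.015,"twist":0,"claw":0.054},{"dx":0,"dy":0,"dz":-0.03,"twist":0,"claw":0.054},{"dx":0,"dy":0,"dz":-0.04,"twist":0,"claw":0.054},{"dx":0,"dy":0,"dz":-0.04,"twist":0,"claw":0.054},{"dx":0,"dy":0,"dz":-0.04,"twist":0,"claw":0.04},{"dx":0,"dy":0,"dz":0,"twist":0,"claw":0.04},{"dx":0,"dy":0,"dz":0,"twist":0,"claw":0.04},{"dx":0,"dy":0,"dz":0,"twist":0,"claw":0.04}]'
python3 - <<'E'
from h import *
go(.6542,-.1862,.2,-73.4)
im,c,T=shot('wrist','w5')
T=np.eye(4); T[:3,:3]=R.from_euler('xyz',[180,0,-4.1],degrees=True).as_matrix(); T[:3,3]=[.5626,-.2529,.1644]
T=T@np.array(c['T_tool_cam'])
b=cv2.imread('pics/w3.png')[20:150,55:285]; a=cv2.resize(b,None,fx=3.4,fy=3.4,interpolation=cv2.INTER_CUBIC)
# overlay model of the fence from estimate
def model(x,y,yaw):
    f=np.array([np.cos(yaw),np.sin(yaw),0]); g=np.array([-f[1],f[0],0]); o=np.array([x,y,0])
    return [[o+u*f+v*g+[0,0,z] for v in(-.09,.09)] for u,z in[(.006,.04),(-.006,.04),(-.006,.008),(-.026,.008)]]
for e in model(.6542,-.1862,np.radians(16.6)):
    p=((proj(e,c,T)-[55,20]+.5)*3.4-.5).astype(int); cv2.line(a,tuple(map(int,p[0])),tuple(map(int,p[1])),(0,0,255),1)
d=cv2.cvtColor(im,cv2.COLOR_RGB2BGR)
cv2.imwrite('pics/w3f.png',a); 
cv2.imwrite('pics/w3f.png',np.vstack([a[:, :512] if 0 else cv2.resize(a,(512,290)),d[80:380]]))
E
```

```text
clock: 26.75
position: [0.4935, 0.1506, 0.052]
tcp_rot: [-180.0, 0.0, -4.1]
contact_force: [-0.0, 0.6, 0.4]
opening: 0.636
clock: 27.75
position: [0.4927, 0.1502, 0.2166]
tcp_rot: [180.0, 0.1, -4.1]
contact_force: [0.2, 0.1, -0.8]
opening: 0.468
t 27.75 pos [0.4927 0.1502 0.2166] rot [ 1.7995e+02  8.0000e-02 -4.0500e+00] F [ 0.2  0.1 -0.8] op 0.468
TOTAL twist rad 1.2104 d [ 0.3685 -0.0587  0.0166]
```

View pics/w3f.png

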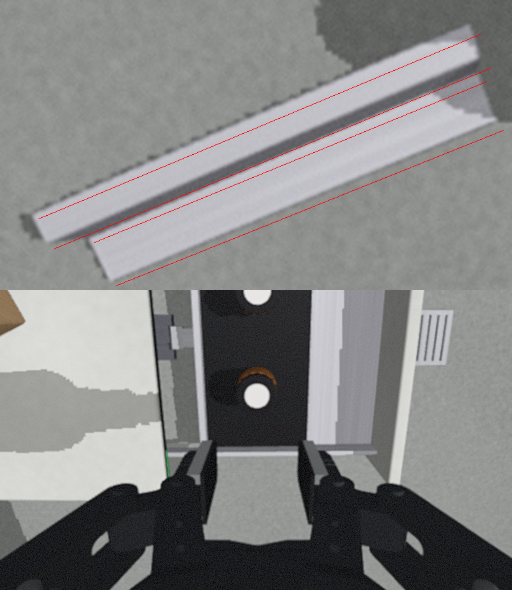

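Overlay check: the true bar lies slightly up and left of my model. Corrected leg centre is (0.656,−0.1845) with fence yaw 17.6°, which agrees with the network's (0.655,−0.185). Both fresh jars stand on the bed at (257,290) and (257,395) in the lower picture. Next is the fence.

```bash
python3 -m crank '[{"dx":0,"dy":0,"dz":0,"twist":0.149,"claw":0.04},{"dx":0,"dy":0,"dz":0,"twist":0.149,"claw":0.04},{"dx":0,"dy":0,"dz":0,"twist":0.149,"claw":0.04},{"dx":0,"dy":0,"dz":0,"twist":0.149,"claw":0.04},{"dx":0,"dy":0,"dz":0,"twist":0.149,"claw":0.04},{"dx":0,"dy":0,"dz":0,"twist":0.149,"claw":0.04},{"dx":0,"dy":0,"dz":0,"twist":0.149,"claw":0.04},{"dx":0,"dy":0,"dz":0,"twist":0.149,"claw":0.04},{"dx":0,"dy":0,"dz":0,"twist":0,"claw":0.04},{"dx":0,"dy":0,"dz":0,"twist":0,"claw":0.04}]'
python3 -m crank '[{"dx":0.037,"dy":-0.0055,"dz":0,"twist":0,"claw":0.04},{"dx":0.037,"dy":-0.0055,"dz":0,"twist":0,"claw":0.04},{"dx":0.037,"dy":-0.0055,"dz":0,"twist":0,"claw":0.04},{"dx":0.037,"dy":-0.0055,"dz":0,"twist":0,"claw":0.04},{"dx":0.037,"dy":-0.0055,"dz":0,"twist":0,"claw":0.04},{"dx":0.037,"dy":-0.0055,"dz":0,"twist":0,"claw":0.04},{"dx":0.037,"dy":-0.0055,"dz":0,"twist":0,"claw":0.04},{"dx":0.037,"dy":-0.0055,"dz":0,"twist":0,"claw":0.04},{"dx":0.037,"dy":-0.0055,"dz":0,"twist":0,"claw":0.04},{"dx":0.035,"dy":-0.005,"dz":0,"twist":0,"claw":0.04}]'
python3 -m crank '[{"dx":0,"dy":0,"dz":0.02,"twist":0,"claw":0.04},{"dx":0,"dy":0,"dz":0.025,"twist":0,"claw":0.04},{"dx":0,"dy":0,"dz":0.025,"twist":0,"claw":0.04},{"dx":0,"dy":0,"dz":0.02,"twist":0,"claw":0.04},{"dx":0,"dy":0,"dz":0,"twist":0,"claw":0.04},{"dx":0,"dy":0,"dz":0,"twist":0,"claw":0.04},{"dx":0,"dy":0,"dz":0,"twist":0,"claw":0.04},{"dx":0,"dy":0,"dz":0,"twist":0,"claw":0.04},{"dx":0,"dy":0,"dz":0,"twist":0,"claw":0.04},{"dx":0,"dy":0,"dz":0,"twist":0,"claw":0.04}]'
python3 - <<'E'
from h import *
go(.6562,-.1845,.016,-72.4)
im,c,T=shot('wrist','w6')
find('fence_mid','wrist',.02,c,T)
go(.6562,-.1845,.016,-72.4)
E
```

```text
clock: 28.8
position: [0.4891, 0.1468, 0.199]
tcp_rot: [177.6, 0.3, -52.7]
contact_force: [-0.9, -0.5, -1.2]
opening: 0.465
clock: 29.8
position: [0.7558, -0.1182, 0.1949]
tcp_rot: [177.9, 0.6, -53.1]
contact_force: [0.8, -0.0, -0.3]
opening: 0.468
clock: 30.8
position: [0.753, -0.1169, 0.1076]
tcp_rot: [177.8, 0.2, -52.9]
contact_force: [-0.8, 1.1, -0.4]
opening: 0.47
t 30.8 pos [ 0.753  -0.1169  0.1076] rot [177.81   0.2  -52.93] F [-0.8  1.1 -0.4] op 0.47
TOTAL twist rad 0.3398 d [0.0343 0.1093 0.096 ]
wrist fence_mid 0.91 [402.6 201. ] [ 0.6552 -0.1836  0.02  ]
t 30.9 pos [ 0.7527 -0.1168  0.107 ] rot [177.76   0.22 -52.93] F [ 0.5 -0.3  0.4] op 0.465
TOTAL twist rad 0.3399 d [0.0344 0.1089 0.0956]
```

View pics/w6.png

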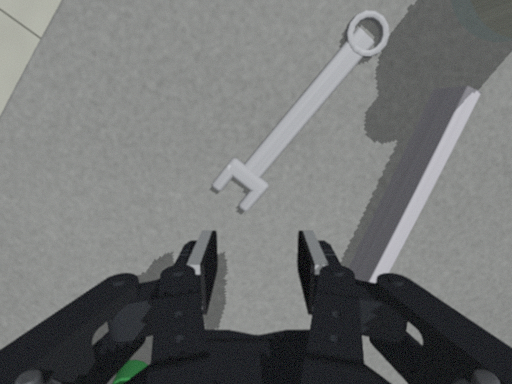

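Twist fell short: yaw is −53° with a small tilt. In the view the fence is at right (430,170) and the wrench is untouched. I'll check the joints.

```bash
python3 -c "
from h import *
s=read_state();print(np.round(s['q'],1),np.round(s['qd'],1))"; python3 -m crank '[{"dx":0,"dy":0,"dz":-0.03,"twist":0,"claw":0.04},{"dx":0,"dy":0,"dz":-0.03,"twist":0,"claw":0.04},{"dx":0.01,"dy":0.02,"dz":0,"twist":0,"claw":0.04},{"dx":0.01,"dy":0.02,"dz":0,"twist":0,"claw":0.04},{"dx":0,"dy":0,"dz":0,"twist":0.1,"claw":0.04},{"dx":0,"dy":0,"dz":0,"twist":0.1,"claw":0.04},{"dx":0,"dy":0,"dz":0,"twist":0.1,"claw":0.04},{"dx":0,"dy":0,"dz":0,"twist":0,"claw":0.04},{"dx":0,"dy":0,"dz":0,"twist":0,"claw":0.04},{"dx":0,"dy":0,"dz":0,"twist":0,"claw":0.04}]'; python3 -c "
from h import *
s=read_state();print(np.round(s['q'],1))
go(.6562,-.1845,.1,-72.4)"
```

```text
[  -3.3   41.8   13.2   77.5   -8.2   63.5 -132.3] [-0.   0.2  0.1  0.1  0.  -0.1  0.1]
clock: 31.9
position: [0.7338, -0.1569, 0.1672]
tcp_rot: [177.7, -0.4, -70.1]
contact_force: [0.8, -0.3, 0.4]
opening: 0.472
[  -3.2   37.8   17.8   77.4  -10.    68.2 -145. ]
t 31.9 pos [ 0.7338 -0.1569  0.1672] rot [177.68  -0.41 -70.11] F [ 0.8 -0.3  0.4] op 0.472
TOTAL twist rad 0.04 d [0.0022 0.0796 0.0705]
```

```bash
python3 -m crank '[{"dx":0,"dy":0,"dz":0,"twist":0.04,"claw":0.04},{"dx":0,"dy":0.02,"dz":0.01,"twist":0,"claw":0.04},{"dx":0.001,"dy":0.02,"dz":0.01,"twist":0,"claw":0.04},{"dx":0.001,"dy":0.02,"dz":0.02,"twist":0,"claw":0.04},{"dx":0,"dy":0.0195,"dz":0.03,"twist":0,"claw":0.04},{"dx":0,"dy":0,"dz":0,"twist":0,"claw":0.04},{"dx":0,"dy":0,"dz":0,"twist":0,"claw":0.04},{"dx":0,"dy":0,"dz":0,"twist":0,"claw":0.04},{"dx":0,"dy":0,"dz":0,"twist":0,"claw":0.04},{"dx":0,"dy":0,"dz":0,"twist":0,"claw":0.04}]'; python3 - <<'E'
from h import *
s=read_state();print(np.round(s['q'],1)); Rm=R.from_euler('xyz',s['tcp_rot'],degrees=True).as_matrix(); print('tool axes cols',np.round(Rm,3).tolist())
im,c,T=shot('wrist','w7')
find('fence_mid','wrist',.02,c,T)
go(.6562,-.1845,.016,-72.4)
a=cv2.cvtColor(im,cv2.COLOR_RGB2BGR); 
def model(x,y,yaw):
    f=np.array([np.cos(yaw),np.sin(yaw),0]); g=np.array([-f[1],f[0],0]); o=np.array([x,y,0])
    return [[o+u*f+v*g+[0,0,z] for v in(-.09,.09)] for u,z in[(.006,.04),(-.006,.04),(-.026,.008)]]
for e in model(.6562,-.1845,np.radians(17.6)):
    p=proj(e,c,T).astype(int); cv2.line(a,tuple(map(int,p[0])),tuple(map(int,p[1])),(0,0,255),1)
cv2.imwrite('pics/w7o.png',a)
E
```

```text
clock: 32.9
position: [0.6592, -0.1828, 0.1027]
tcp_rot: [178.0, -0.6, -72.3]
contact_force: [0.1, -0.9, -0.8]
opening: 0.468
[  -1.8   34.5   18.    91.3  -10.2   57.3 -143.4]
tool axes cols [[0.303, -0.952, -0.031], [-0.953, -0.303, -0.021], [0.01, 0.036, -0.999]]
wrist fence_mid 0.71 [135.7 148.2] [ 0.7537 -0.1932  0.02  ]
wrist fence_mid 0.63 [259.1 197.9] [ 0.6566 -0.1838  0.02  ]
t 33.0 pos [ 0.6583 -0.183   0.102 ] rot [177.87  -0.56 -72.37] F [-0.3  0.7  0.7] op 0.473
TOTAL twist rad 0.0006 d [-0.     -0.0008  0.086 ]
```

View pics/w7o.png

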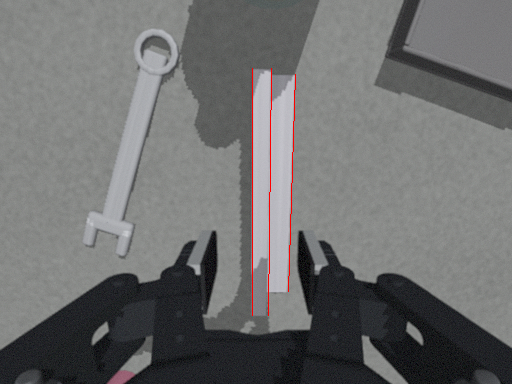

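The model overlay matches the bar exactly. The tool keeps about a 2° tilt, which is tolerable. I descend and grip.

```bash
python3 -m crank '[{"dx":0,"dy":-0.0008,"dz":0.016,"twist":0,"claw":0.04},{"dx":0,"dy":0,"dz":0.016,"twist":0,"claw":0.04},{"dx":0,"dy":0,"dz":0.016,"twist":0,"claw":0.04},{"dx":0,"dy":0,"dz":0.016,"twist":0,"claw":0.04},{"dx":0,"dy":0,"dz":0.012,"twist":0,"claw":0.04},{"dx":0,"dy":0,"dz":0.01,"twist":0,"claw":0.04},{"dx":0,"dy":0,"dz":0,"twist":0,"claw":0.04},{"dx":0,"dy":0,"dz":0,"twist":0,"claw":0.04},{"dx":0,"dy":0,"dz":0,"twist":0,"claw":0.03},{"dx":0,"dy":0,"dz":0,"twist":0,"claw":0.0}]';python3 -m crank '[{"dx":0,"dy":0,"dz":0,"twist":0,"claw":0},{"dx":0,"dy":0,"dz":0,"twist":0,"claw":0},{"dx":0,"dy":0,"dz":0,"twist":0,"claw":0},{"dx":0,"dy":0,"dz":0,"twist":0,"claw":0},{"dx":0,"dy":0,"dz":0,"twist":0,"claw":0},{"dx":0,"dy":0,"dz":0,"twist":0,"claw":0},{"dx":0,"dy":0,"dz":0,"twist":0,"claw":0},{"dx":0,"dy":0,"dz":0,"twist":0,"claw":0},{"dx":0,"dy":0,"dz":0,"twist":0,"claw":0},{"dx":0,"dy":0,"dz":0,"twist":0,"claw":0}]'
```

```text
clock: 34.0
position: [0.6559, -0.1851, 0.0163]
tcp_rot: [177.9, -0.6, -72.4]
contact_force: [-0.7, 0.7, 0.5]
opening: 0.196
clock: 35.0
position: [0.6562, -0.185, 0.0164]
tcp_rot: [177.9, -0.6, -72.4]
contact_force: [-1.1, -0.2, 5.5]
opening: 0.131
```

```bash
python3 -m crank '[{"dx":0,"dy":0,"dz":-0.01,"twist":0,"claw":0},{"dx":0,"dy":0,"dz":-0.02,"twist":0,"claw":0},{"dx":0,"dy":0,"dz":-0.03,"twist":0,"claw":0},{"dx":0,"dy":0,"dz":-0.03,"twist":0,"claw":0},{"dx":0,"dy":0,"dz":-0.03,"twist":0,"claw":0},{"dx":0,"dy":0,"dz":-0.03,"twist":0,"claw":0},{"dx":0,"dy":0,"dz":0,"twist":-0.1,"claw":0},{"dx":0,"dy":0,"dz":0,"twist":-0.12,"claw":0},{"dx":0,"dy":0,"dz":0,"twist":-0.12,"claw":0},{"dx":0,"dy":0,"dz":0,"twist":-0.12,"claw":0}]';python3 -m crank '[{"dx":0,"dy":0,"dz":0,"twist":-0.12,"claw":0},{"dx":0,"dy":0,"dz":0,"twist":-0.12,"claw":0},{"dx":0,"dy":0,"dz":0,"twist":-0.12,"claw":0},{"dx":0,"dy":0,"dz":0,"twist":-0.12,"claw":0},{"dx":0,"dy":0,"dz":0,"twist":-0.12,"claw":0},{"dx":0,"dy":0,"dz":0,"twist":-0.1,"claw":0},{"dx":0,"dy":0,"dz":0,"twist":-0.034,"claw":0},{"dx":0,"dy":0,"dz":0,"twist":0,"claw":0},{"dx":0,"dy":0,"dz":0,"twist":0,"claw":0},{"dx":0,"dy":0,"dz":0,"twist":0,"claw":0}]'; python3 -c "
from h import *
go(.5347,.0708,.12,-4)"
```

```text
clock: 36.0
position: [0.658, -0.1813, 0.1632]
tcp_rot: [177.6, 0.8, -45.8]
contact_force: [0.3, -0.1, -1.8]
opening: 0.125
clock: 37.0
position: [0.6594, -0.1817, 0.1643]
tcp_rot: [178.7, 2.0, -4.1]
contact_force: [0.1, -0.4, -3.1]
opening: 0.123
t 37.0 pos [ 0.6594 -0.1817  0.1643] rot [178.71   1.97  -4.07] F [ 0.1 -0.4 -3.1] op 0.123
TOTAL twist rad -0.0013 d [-0.1404 -0.2442  0.0437]
```

```bash
python3 -m crank '[{"dx":-0.0155,"dy":-0.0272,"dz":0.005,"twist":0,"claw":0},{"dx":-0.0156,"dy":-0.0271,"dz":0.005,"twist":0,"claw":0},{"dx":-0.0156,"dy":-0.0271,"dz":0.005,"twist":0,"claw":0},{"dx":-0.0156,"dy":-0.0271,"dz":0.005,"twist":0,"claw":0},{"dx":-0.0156,"dy":-0.0271,"dz":0.005,"twist":0,"claw":0},{"dx":-0.0156,"dy":-0.0271,"dz":0.005,"twist":0,"claw":0},{"dx":-0.0156,"dy":-0.0271,"dz":0.005,"twist":0,"claw":0},{"dx":-0.0156,"dy":-0.0271,"dz":0.004,"twist":0,"claw":0},{"dx":-0.0156,"dy":-0.0271,"dz":0.004,"twist":0,"claw":0},{"dx":0,"dy":0,"dz":0,"twist":0,"claw":0}]';python3 -m crank '[{"dx":0,"dy":0,"dz":0,"twist":0,"claw":0},{"dx":0,"dy":0,"dz":0,"twist":0,"claw":0},{"dx":0,"dy":0,"dz":0,"twist":0,"claw":0},{"dx":0,"dy":0,"dz":0,"twist":0,"claw":0},{"dx":0,"dy":0,"dz":0,"twist":0,"claw":0},{"dx":0,"dy":0,"dz":0,"twist":0,"claw":0},{"dx":0,"dy":0,"dz":0,"twist":0,"claw":0},{"dx":0,"dy":0,"dz":0,"twist":0,"claw":0},{"dx":0,"dy":0,"dz":0,"twist":0,"claw":0},{"dx":0,"dy":0,"dz":0,"twist":0,"claw":0}]'; python3 - <<'E'
from h import *
im,c,T=shot('wrist','w8')
s,_,_=shot('scene','s8')
a=cv2.resize(s[110:270,200:400],None,fx=2.56,fy=2.56,interpolation=cv2.INTER_CUBIC)
cv2.imwrite('pics/w8c.png',cv2.cvtColor(np.vstack([cv2.resize(im,(512,384))[:190],a]),cv2.COLOR_RGB2BGR))
go(.5347,.0708,.050,-4)
E
```

```text
clock: 38.0
position: [0.5325, 0.0772, 0.1204]
tcp_rot: [178.9, 2.1, -3.6]
contact_force: [0.2, 0.1, -2.4]
opening: 0.128
clock: 39.0
position: [0.5357, 0.0706, 0.1211]
tcp_rot: [178.7, 1.9, -4.0]
contact_force: [0.1, 0.5, -3.2]
opening: 0.13
t 39.1 pos [0.5357 0.0706 0.1212] rot [178.71   1.87  -4.03] F [ 0.6 -1.  -2.4] op 0.124
TOTAL twist rad -0.0006 d [ 0.0013 -0.0017  0.0711]
```

View pics/w8c.png

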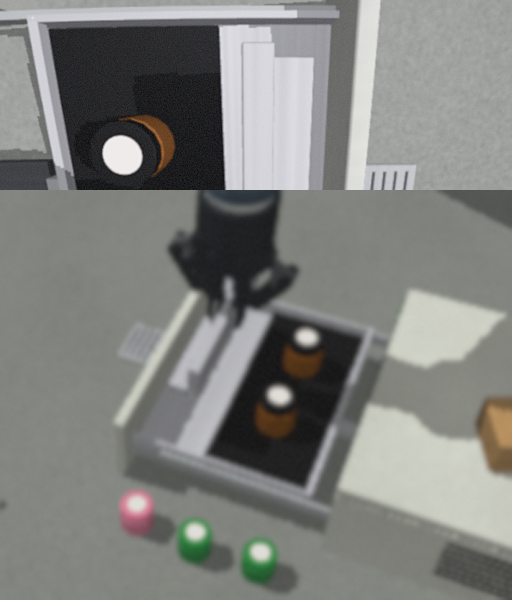

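View 11: the fence hangs parallel to the bed edge and in front of it. Both jars stand upright. I lower the bar.

```bash
python3 -m crank '[{"dx":0,"dy":0,"dz":0.012,"twist":0,"claw":0},{"dx":0.001,"dy":0,"dz":0.014,"twist":0,"claw":0},{"dx":0,"dy":0,"dz":0.014,"twist":0,"claw":0},{"dx":0,"dy":0,"dz":0.012,"twist":0,"claw":0},{"dx":0,"dy":0,"dz":0.008,"twist":0,"claw":0},{"dx":0,"dy":0,"dz":0.005,"twist":0,"claw":0},{"dx":0,"dy":0,"dz":0.001,"twist":0,"claw":0},{"dx":0,"dy":0,"dz":0,"twist":0,"claw":0},{"dx":0,"dy":0,"dz":0,"twist":0,"claw":0},{"dx":0,"dy":0,"dz":0,"twist":0,"claw":0}]';python3 -m crank '[{"dx":0,"dy":0,"dz":0.001,"twist":0,"claw":0},{"dx":0,"dy":0,"dz":0.001,"twist":0,"claw":0},{"dx":0,"dy":0,"dz":0.001,"twist":0,"claw":0},{"dx":0,"dy":0,"dz":0,"twist":0,"claw":0},{"dx":0,"dy":0,"dz":0,"twist":0,"claw":0},{"dx":0,"dy":0,"dz":0,"twist":0,"claw":0},{"dx":0,"dy":0,"dz":0,"twist":0,"claw":0},{"dx":0,"dy":0,"dz":0,"twist":0,"claw":0},{"dx":0,"dy":0,"dz":0,"twist":0,"claw":0},{"dx":0,"dy":0,"dz":0,"twist":0,"claw":0}]'; python3 -c "
from h import *
go(.5356,.0828,.048,-4)"
```

```text
clock: 40.1
position: [0.5352, 0.0693, 0.0559]
tcp_rot: [178.7, 1.8, -4.0]
contact_force: [-0.2, 0.1, -3.1]
opening: 0.127
clock: 41.1
position: [0.5344, 0.0691, 0.0522]
tcp_rot: [178.7, 1.9, -4.0]
contact_force: [-0.5, 0.5, -2.7]
opening: 0.123
t 41.1 pos [0.5344 0.0691 0.0522] rot [178.71   1.87  -4.04] F [-0.5  0.5 -2.7] op 0.123
TOTAL twist rad -0.0007 d [ 0.0004 -0.0138  0.0039]
```

Now down to first contact in small steps.

```bash
python3 -m crank '[{"dx":0,"dy":0,"dz":0.001,"twist":0,"claw":0},{"dx":0,"dy":0,"dz":0.001,"twist":0,"claw":0},{"dx":0,"dy":0,"dz":0,"twist":0,"claw":0},{"dx":0,"dy":0,"dz":0,"twist":0,"claw":0},{"dx":0,"dy":0,"dz":0,"twist":0,"claw":0},{"dx":0,"dy":0,"dz":0,"twist":0,"claw":0},{"dx":0,"dy":0,"dz":0,"twist":0,"claw":0},{"dx":0,"dy":0,"dz":0,"twist":0,"claw":0},{"dx":0,"dy":0,"dz":0,"twist":0,"claw":0},{"dx":0,"dy":0,"dz":0,"twist":0,"claw":0}]';python3 -m crank '[{"dx":0,"dy":0,"dz":0.001,"twist":0,"claw":0},{"dx":0,"dy":0,"dz":0.001,"twist":0,"claw":0},{"dx":0,"dy":0,"dz":0,"twist":0,"claw":0},{"dx":0,"dy":0,"dz":0,"twist":0,"claw":0},{"dx":0,"dy":0,"dz":0,"twist":0,"claw":0},{"dx":0,"dy":0,"dz":0,"twist":0,"claw":0},{"dx":0,"dy":0,"dz":0,"twist":0,"claw":0},{"dx":0,"dy":0,"dz":0,"twist":0,"claw":0},{"dx":0,"dy":0,"dz":0,"twist":0,"claw":0},{"dx":0,"dy":0,"dz":0,"twist":0,"claw":0}]'
```

```text
clock: 42.1
position: [0.5342, 0.0692, 0.0506]
tcp_rot: [178.7, 1.9, -4.0]
contact_force: [-4.2, -0.6, 6.4]
opening: 0.129
clock: 43.1
position: [0.5342, 0.0692, 0.0485]
tcp_rot: [178.7, 1.9, -4.0]
contact_force: [-4.3, 0.5, 5.1]
opening: 0.127
```

```bash
python3 -m crank '[{"dx":0,"dy":-0.002,"dz":0,"twist":0,"claw":0},{"dx":0,"dy":-0.002,"dz":0,"twist":0,"claw":0},{"dx":0,"dy":-0.002,"dz":0,"twist":0,"claw":0},{"dx":0,"dy":-0.002,"dz":0,"twist":0,"claw":0},{"dx":0,"dy":-0.002,"dz":0,"twist":0,"claw":0},{"dx":0,"dy":-0.001,"dz":0,"twist":0,"claw":0},{"dx":0,"dy":0,"dz":0,"twist":0,"claw":0},{"dx":0,"dy":0,"dz":0,"twist":0,"claw":0},{"dx":0,"dy":0,"dz":0,"twist":0,"claw":0},{"dx":0,"dy":0,"dz":0,"twist":0,"claw":0}]';python3 -m crank '[{"dx":0,"dy":-0.001,"dz":0,"twist":0,"claw":0},{"dx":0,"dy":-0.001,"dz":0,"twist":0,"claw":0},{"dx":0,"dy":0,"dz":0,"twist":0,"claw":0},{"dx":0,"dy":0,"dz":0,"twist":0,"claw":0},{"dx":0,"dy":0,"dz":0,"twist":0,"claw":0},{"dx":0,"dy":0,"dz":0,"twist":0,"claw":0},{"dx":0,"dy":0,"dz":0,"twist":0,"claw":0},{"dx":0,"dy":0,"dz":0,"twist":0,"claw":0},{"dx":0,"dy":0,"dz":0,"twist":0,"claw":0},{"dx":0,"dy":0,"dz":0,"twist":0,"claw":0}]'
```

```text
clock: 44.1
position: [0.5362, 0.0803, 0.0483]
tcp_rot: [178.7, 1.7, -4.0]
contact_force: [2.9, -1.9, 1.9]
opening: 0.124
clock: 45.1
position: [0.5357, 0.082, 0.0483]
tcp_rot: [178.7, 1.8, -4.0]
contact_force: [2.5, -3.0, 4.7]
opening: 0.129
```

```bash
for i in 1; do python3 -m crank '[{"dx":0,"dy":-0.001,"dz":0,"twist":0,"claw":0},{"dx":0,"dy":0,"dz":0,"twist":0,"claw":0},{"dx":0,"dy":0,"dz":0,"twist":0,"claw":0},{"dx":0,"dy":0,"dz":0,"twist":0,"claw":0},{"dx":0,"dy":0,"dz":0,"twist":0,"claw":0},{"dx":0,"dy":-0.001,"dz":0,"twist":0,"claw":0},{"dx":0,"dy":0,"dz":0,"twist":0,"claw":0},{"dx":0,"dy":0,"dz":0,"twist":0,"claw":0},{"dx":0,"dy":0,"dz":0,"twist":0,"claw":0},{"dx":0,"dy":0,"dz":0,"twist":0,"claw":0}]';done; python3 -m crank '[{"dx":0,"dy":-0.001,"dz":0,"twist":0,"claw":0},{"dx":0,"dy":0,"dz":0,"twist":0,"claw":0},{"dx":0,"dy":0,"dz":0,"twist":0,"claw":0},{"dx":0,"dy":0,"dz":0,"twist":0,"claw":0},{"dx":0,"dy":0,"dz":0,"twist":0,"claw":0},{"dx":0,"dy":0,"dz":0,"twist":0,"claw":0},{"dx":0,"dy":0,"dz":0,"twist":0,"claw":0},{"dx":0,"dy":0,"dz":0,"twist":0,"claw":0},{"dx":0,"dy":0,"dz":0,"twist":0,"claw":0},{"dx":0,"dy":0,"dz":0,"twist":0,"claw":0}]'
```

```text
clock: 46.1
position: [0.5355, 0.0833, 0.0483]
tcp_rot: [178.7, 1.8, -4.1]
contact_force: [1.0, -3.9, 6.1]
opening: 0.124
clock: 47.1
position: [0.5355, 0.0841, 0.0483]
tcp_rot: [178.6, 1.9, -4.1]
contact_force: [0.8, -4.7, 6.8]
opening: 0.128
```

```bash
python3 -m crank '[{"dx":0,"dy":-0.001,"dz":0,"twist":0,"claw":0},{"dx":0,"dy":0,"dz":0,"twist":0,"claw":0},{"dx":0,"dy":0,"dz":0,"twist":0,"claw":0},{"dx":0,"dy":0,"dz":0,"twist":0,"claw":0},{"dx":0,"dy":0,"dz":0,"twist":0,"claw":0},{"dx":0,"dy":0,"dz":0,"twist":0,"claw":0},{"dx":0,"dy":0,"dz":0,"twist":0,"claw":0},{"dx":0,"dy":0,"dz":0,"twist":0,"claw":0},{"dx":0,"dy":0,"dz":0,"twist":0,"claw":0},{"dx":0,"dy":0,"dz":0,"twist":0,"claw":0}]'; python3 -m crank '[{"dx":0,"dy":-0.001,"dz":0,"twist":0,"claw":0},{"dx":0,"dy":0,"dz":0,"twist":0,"claw":0},{"dx":0,"dy":0,"dz":0,"twist":0,"claw":0},{"dx":0,"dy":0,"dz":0,"twist":0,"claw":0},{"dx":0,"dy":0,"dz":0,"twist":0,"claw":0},{"dx":0,"dy":0,"dz":0,"twist":0,"claw":0},{"dx":0,"dy":0,"dz":0,"twist":0,"claw":0},{"dx":0,"dy":0,"dz":0,"twist":0,"claw":0},{"dx":0,"dy":0,"dz":0,"twist":0,"claw":0},{"dx":0,"dy":0,"dz":0,"twist":0,"claw":0}]'
python3 - <<'E'
from h import *
im,c,T=shot('wrist','w9')
cv2.imwrite('pics/w9c.png',cv2.cvtColor(cv2.resize(im[:,110:400],None,fx=2,fy=1.6,interpolation=cv2.INTER_CUBIC)[:600],cv2.COLOR_RGB2BGR))
E
```

```text
clock: 48.1
position: [0.5354, 0.0849, 0.0483]
tcp_rot: [178.6, 1.9, -4.1]
contact_force: [0.7, -4.9, 7.0]
opening: 0.122
clock: 49.1
position: [0.5354, 0.0857, 0.0482]
tcp_rot: [178.6, 1.9, -4.1]
contact_force: [0.7, -5.2, 8.1]
opening: 0.129
```

View pics/w9c.png

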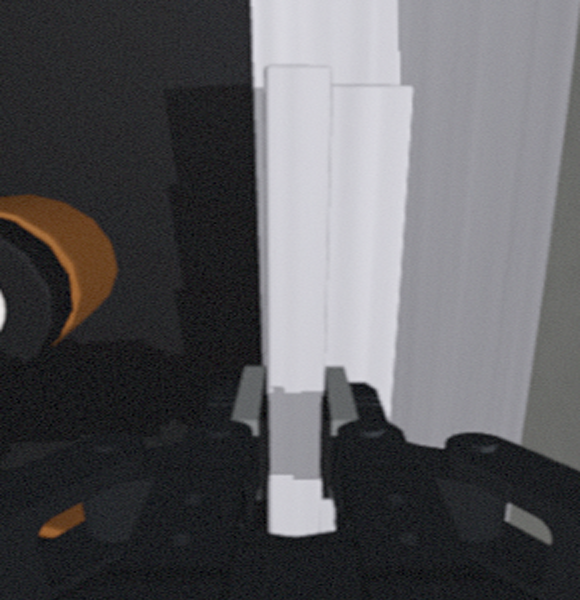

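View 12: the bar runs parallel to the bed edge with a thin sliver still between them. I keep pushing gently.

```bash
python3 -m crank '[{"dx":0,"dy":-0.001,"dz":0,"twist":0,"claw":0},{"dx":0,"dy":0,"dz":0,"twist":0,"claw":0},{"dx":0,"dy":0,"dz":0,"twist":0,"claw":0},{"dx":0,"dy":0,"dz":0,"twist":0,"claw":0},{"dx":0,"dy":-0.001,"dz":0,"twist":0,"claw":0},{"dx":0,"dy":0,"dz":0,"twist":0,"claw":0},{"dx":0,"dy":0,"dz":0,"twist":0,"claw":0},{"dx":0,"dy":0,"dz":0,"twist":0,"claw":0},{"dx":0,"dy":0,"dz":0,"twist":0,"claw":0},{"dx":0,"dy":0,"dz":0,"twist":0,"claw":0}]'; python3 -m crank '[{"dx":0,"dy":-0.001,"dz":0,"twist":0,"claw":0},{"dx":0,"dy":0,"dz":0,"twist":0,"claw":0},{"dx":0,"dy":0,"dz":0,"twist":0,"claw":0},{"dx":0,"dy":0,"dz":0,"twist":0,"claw":0},{"dx":0,"dy":0,"dz":0,"twist":0,"claw":0},{"dx":0,"dy":0,"dz":0,"twist":0,"claw":0},{"dx":0,"dy":0,"dz":0,"twist":0,"claw":0},{"dx":0,"dy":0,"dz":0,"twist":0,"claw":0},{"dx":0,"dy":0,"dz":0,"twist":0,"claw":0},{"dx":0,"dy":0,"dz":0,"twist":0,"claw":0}]'
```

```text
clock: 50.15
position: [0.5354, 0.0869, 0.0483]
tcp_rot: [178.6, 1.9, -4.1]
contact_force: [-0.0, -5.2, 8.2]
opening: 0.127
clock: 51.15
position: [0.5354, 0.0869, 0.0482]
tcp_rot: [178.5, 1.9, -4.1]
contact_force: [-0.2, -6.3, 9.0]
opening: 0.128
```

```bash
python3 -m crank '[{"dx":0,"dy":-0.001,"dz":0,"twist":0,"claw":0},{"dx":0,"dy":0,"dz":0,"twist":0,"claw":0},{"dx":0,"dy":0,"dz":0,"twist":0,"claw":0},{"dx":0,"dy":0,"dz":0,"twist":0,"claw":0},{"dx":0,"dy":0,"dz":0,"twist":0,"claw":0},{"dx":0,"dy":0,"dz":0,"twist":0,"claw":0},{"dx":0,"dy":0,"dz":0,"twist":0,"claw":0},{"dx":0,"dy":0,"dz":0,"twist":0,"claw":0},{"dx":0,"dy":0,"dz":0,"twist":0,"claw":0},{"dx":0,"dy":0,"dz":0,"twist":0,"claw":0}]'; python3 -m crank '[{"dx":0,"dy":-0.001,"dz":0,"twist":0,"claw":0},{"dx":0,"dy":0,"dz":0,"twist":0,"claw":0},{"dx":0,"dy":0,"dz":0,"twist":0,"claw":0},{"dx":0,"dy":0,"dz":0,"twist":0,"claw":0},{"dx":0,"dy":0,"dz":0,"twist":0,"claw":0},{"dx":0,"dy":0,"dz":0,"twist":0,"claw":0},{"dx":0,"dy":0,"dz":0,"twist":0,"claw":0},{"dx":0,"dy":0,"dz":0,"twist":0,"claw":0},{"dx":0,"dy":0,"dz":0,"twist":0,"claw":0},{"dx":0,"dy":0,"dz":0,"twist":0,"claw":0}]'
```

```text
clock: 52.15
position: [0.5353, 0.0872, 0.0482]
tcp_rot: [178.4, 2.0, -4.1]
contact_force: [-0.4, -7.7, 9.5]
opening: 0.127
clock: 53.15
position: [0.5353, 0.0872, 0.0482]
tcp_rot: [178.4, 2.0, -4.2]
contact_force: [-0.5, -9.2, 10.7]
opening: 0.13
```

```bash
python3 -m crank '[{"dx":0,"dy":-0.001,"dz":0,"twist":0,"claw":0},{"dx":0,"dy":-0.001,"dz":0,"twist":0,"claw":0},{"dx":0,"dy":-0.001,"dz":0,"twist":0,"claw":0},{"dx":0,"dy":0,"dz":0,"twist":0,"claw":0},{"dx":0,"dy":0,"dz":0,"twist":0,"claw":0},{"dx":0,"dy":0,"dz":0,"twist":0,"claw":0},{"dx":0,"dy":0,"dz":0,"twist":0,"claw":0},{"dx":0,"dy":0,"dz":0,"twist":0,"claw":0},{"dx":0,"dy":0,"dz":0,"twist":0,"claw":0},{"dx":0,"dy":0,"dz":0,"twist":0,"claw":0}]'; python3 -m crank '[{"dx":0,"dy":0,"dz":0,"twist":0,"claw":0.016},{"dx":0,"dy":0,"dz":0,"twist":0,"claw":0.018},{"dx":0,"dy":0,"dz":0,"twist":0,"claw":0.018},{"dx":0,"dy":0,"dz":0,"twist":0,"claw":0.018},{"dx":0,"dy":0,"dz":0,"twist":0,"claw":0.018},{"dx":0,"dy":0,"dz":0,"twist":0,"claw":0.018},{"dx":0,"dy":0,"dz":0,"twist":0,"claw":0.018},{"dx":0,"dy":0,"dz":0,"twist":0,"claw":0.018},{"dx":0,"dy":0,"dz":0,"twist":0,"claw":0.018},{"dx":0,"dy":0,"dz":0,"twist":0,"claw":0.018}]'
```

```text
clock: 54.15
position: [0.5354, 0.0876, 0.0483]
tcp_rot: [178.2, 2.0, -4.2]
contact_force: [-0.3, -11.2, 11.6]
opening: 0.125
clock: 55.15
position: [0.5344, 0.0914, 0.047]
tcp_rot: [178.4, 2.1, -4.1]
contact_force: [1.7, -7.8, 5.7]
opening: 0.213
```

```bash
python3 -m crank '[{"dx":0,"dy":0.003,"dz":0,"twist":0,"claw":0.022},{"dx":0,"dy":0.003,"dz":0,"twist":0,"claw":0.026},{"dx":0,"dy":0,"dz":0,"twist":0,"claw":0.026},{"dx":0,"dy":0,"dz":0,"twist":0,"claw":0.026},{"dx":0,"dy":0,"dz":-0.005,"twist":0,"claw":0.026},{"dx":0,"dy":0,"dz":-0.015,"twist":0,"claw":0.026},{"dx":0,"dy":0,"dz":-0.03,"twist":0,"claw":0.026},{"dx":0,"dy":0,"dz":-0.03,"twist":0,"claw":0.026},{"dx":0,"dy":0,"dz":-0.03,"twist":0,"claw":0.026},{"dx":0,"dy":0,"dz":-0.03,"twist":0,"claw":0.0}]'; python3 -m crank '[{"dx":0,"dy":0,"dz":-0.04,"twist":0,"claw":0},{"dx":0,"dy":0,"dz":-0.04,"twist":0,"claw":0},{"dx":0,"dy":0.01,"dz":-0.02,"twist":0,"claw":0},{"dx":0,"dy":0.02,"dz":0,"twist":0,"claw":0},{"dx":0,"dy":0.02,"dz":0,"twist":0,"claw":0},{"dx":0,"dy":0.02,"dz":0,"twist":0,"claw":0},{"dx":0,"dy":0,"dz":0,"twist":0,"claw":0},{"dx":0,"dy":0,"dz":0,"twist":0,"claw":0},{"dx":0,"dy":0,"dz":0,"twist":0,"claw":0},{"dx":0,"dy":0,"dz":0,"twist":0,"claw":0}]'
python3 - <<'E'
from h import *
im,c,T=shot('wrist','w10')
for q,z in [('fence_mid',.052),('bed_edge',.032),('front',.07),('paddle',.052),('full0_mid',.064)]: find(q,'wrist',z,c,T)
cv2.imwrite('pics/w10c.png',cv2.cvtColor(cv2.resize(im[0:230,0:380],None,fx=2.1,fy=2.1,interpolation=cv2.INTER_CUBIC),cv2.COLOR_RGB2BGR))
go(.534,-.024,.06,-4)
E
```

```text
clock: 56.15
position: [0.5407, 0.0922, 0.1904]
tcp_rot: [178.8, 1.8, -4.0]
contact_force: [0.8, 0.0, 0.2]
opening: 0.148
clock: 57.15
position: [0.5389, 0.0259, 0.2892]
tcp_rot: [178.7, 1.9, -3.9]
contact_force: [0.5, -0.2, 0.5]
opening: 0.002
wrist fence_mid 0.82 [202.6 161.7] [0.5381 0.09   0.052 ]
wrist bed_edge 0.73 [198. 157.] [0.5407 0.0986 0.032 ]
wrist front 0.68 [271.4 165.8] [0.5308 0.006  0.07  ]
wrist full0_mid 0.65 [153.8 203.3] [0.4923 0.1551 0.064 ]
t 57.45 pos [0.539  0.0244 0.289 ] rot [178.7    1.88  -4.01] F [-0.1 -0.1  0.1] op 0.001
TOTAL twist rad -0.0001 d [0.006  0.0434 0.23  ]
```

View pics/w10c.png

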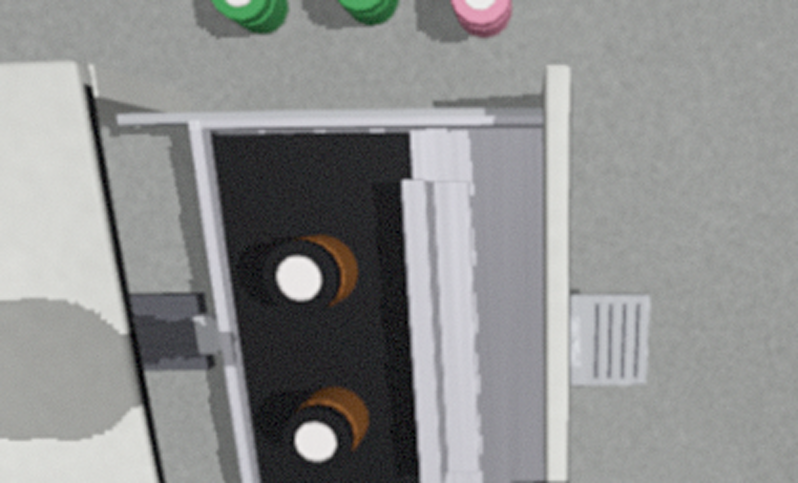

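View 13: jars upright at (300,277) and (316,440). The fence back overlaps the bed edge line at (402-421,181-483). I check flushness and paddle position numerically.

```bash
python3 - <<'E'
from h import *
c,T=campose('wrist'); f=lambda u,v,z: toz([(u+.5)/2.1-.5,(v+.5)/2.1-.5],z,c,T)
d=np.array([np.cos(np.radians(86)),np.sin(np.radians(86)),0])
for n,u,v,z in [('bedfront',411,132,.042),('back top+',402,181,.072),('back top mid',411,330,.072),('back top low',420,482,.072),('panel out +',571,66,.088),('panel out',569,480,.088),('paddle TL',571,296,.052),('paddle TR',650,296,.052),('paddle BR',647,383,.052)]:
    p=f(u,v,z); print(n,np.round(p,4),'along d',round(p@d,4),'e',round(-p[0]*d[1]+p[1]*d[0],4))
E
```

```text
bedfront [0.6538 0.0843 0.042 ] along d 0.1297 e -0.6464
back top+ [0.6272 0.0873 0.072 ] along d 0.1308 e -0.6196
back top mid [0.5485 0.0925 0.072 ] along d 0.1305 e -0.5408
back top low [0.4566 0.099  0.072 ] along d 0.1306 e -0.4486
panel out + [ 0.6732 -0.0027  0.088 ] along d 0.0443 e -0.6718
panel out [0.4581 0.0104 0.088 ] along d 0.0424 e -0.4563
paddle TL [0.558  0.0013 0.052 ] along d 0.0403 e -0.5565
paddle TR [ 0.5547 -0.0447  0.052 ] along d -0.0059 e -0.5564
paddle BR [ 0.5021 -0.0418  0.052 ] along d -0.0067 e -0.5038
```

The fence back lies at 0.1306 along the drawer axis over its whole length and the bed edge at 0.1297, so it is flush and parallel. Its end gap is 27 mm against 28 ideal, so it is centred. Paddle point is about (0.530,−0.022). I move above it.

```bash
python3 -m crank '[{"dx":0.001,"dy":0.02,"dz":0,"twist":0,"claw":0},{"dx":0.001,"dy":0.0214,"dz":0,"twist":0,"claw":0},{"dx":0,"dy":0,"dz":0.03,"twist":0,"claw":0},{"dx":0,"dy":0,"dz":0.04,"twist":0,"claw":0},{"dx":0,"dy":0,"dz":0.04,"twist":0,"claw":0},{"dx":0,"dy":0,"dz":0.04,"twist":0,"claw":0},{"dx":0,"dy":0,"dz":0.04,"twist":0,"claw":0},{"dx":0,"dy":0,"dz":0.025,"twist":0,"claw":0},{"dx":0,"dy":0,"dz":0.008,"twist":0,"claw":0},{"dx":0,"dy":0,"dz":0,"twist":0,"claw":0}]'; python3 -m crank '[{"dx":0,"dy":0,"dz":0,"twist":0,"claw":0},{"dx":0,"dy":0,"dz":0,"twist":0,"claw":0},{"dx":0,"dy":0,"dz":0,"twist":0,"claw":0},{"dx":0,"dy":0,"dz":0,"twist":0,"claw":0},{"dx":0,"dy":0,"dz":0,"twist":0,"claw":0},{"dx":0,"dy":0,"dz":0,"twist":0,"claw":0},{"dx":0,"dy":0,"dz":0,"twist":0,"claw":0},{"dx":0,"dy":0,"dz":0,"twist":0,"claw":0},{"dx":0,"dy":0,"dz":0,"twist":0,"claw":0},{"dx":0,"dy":0,"dz":0,"twist":0,"claw":0}]'
python3 - <<'E'
from h import *
go(.530,-.0217,.041,-4)
im,c,T=shot('scene','s11'); shot('top','t11')
cv2.imwrite('pics/s11c.png',cv2.cvtColor(cv2.resize(im[110:270,190:400],None,fx=3,fy=3,interpolation=cv2.INTER_CUBIC),cv2.COLOR_RGB2BGR))
E
```

```text
clock: 58.45
position: [0.5296, -0.022, 0.0661]
tcp_rot: [178.7, 2.0, -4.0]
contact_force: [0.4, -0.4, -0.8]
opening: 0.002
clock: 59.45
position: [0.5304, -0.0219, 0.0671]
tcp_rot: [178.7, 1.9, -4.0]
contact_force: [-0.8, 0.7, -0.3]
opening: -0.001
t 59.45 pos [ 0.5304 -0.0219  0.0671] rot [178.7    1.88  -4.04] F [-0.8  0.7 -0.3] op -0.001
TOTAL twist rad -0.0007 d [ 0.0004 -0.0008  0.0261]
```

View pics/s11c.png

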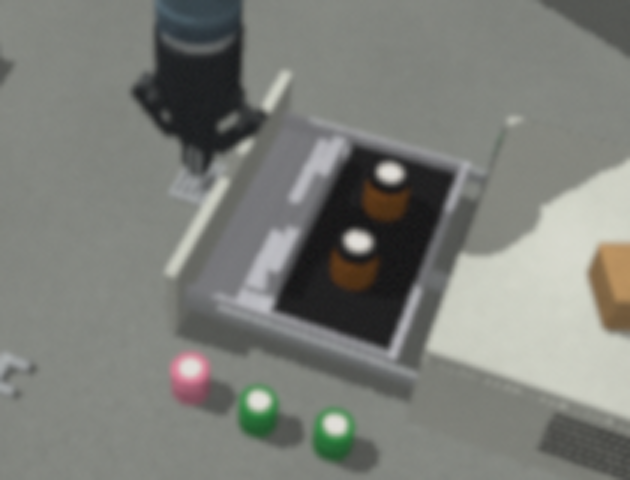

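View 14: all is in place: jars upright, fence against the bed, closed fingers over the paddle at (195,175). I press.

```bash
python3 -m crank '[{"dx":0,"dy":0,"dz":0.006,"twist":0,"claw":0},{"dx":0,"dy":0,"dz":0.006,"twist":0,"claw":0},{"dx":0,"dy":0,"dz":0.004,"twist":0,"claw":0},{"dx":0,"dy":0,"dz":0.004,"twist":0,"claw":0},{"dx":0,"dy":0,"dz":0.003,"twist":0,"claw":0},{"dx":0,"dy":0,"dz":0.003,"twist":0,"claw":0},{"dx":0,"dy":0,"dz":0.001,"twist":0,"claw":0},{"dx":0,"dy":0,"dz":0,"twist":0,"claw":0},{"dx":0,"dy":0,"dz":0,"twist":0,"claw":0},{"dx":0,"dy":0,"dz":0,"twist":0,"claw":0}]'
```

```text
clock: 60.55
position: [0.5306, -0.0237, 0.0409]
tcp_rot: [178.7, 1.8, -4.1]
contact_force: [-0.7, -3.0, 5.4]
opening: -0.002
```

```bash
python3 -m crank '[{"dx":0,"dy":-0.003,"dz":0,"twist":0,"claw":0},{"dx":0,"dy":-0.003,"dz":0,"twist":0,"claw":0},{"dx":0,"dy":-0.003,"dz":0,"twist":0,"claw":0},{"dx":0,"dy":-0.003,"dz":0,"twist":0,"claw":0},{"dx":0,"dy":-0.003,"dz":0,"twist":0,"claw":0},{"dx":0,"dy":-0.003,"dz":0,"twist":0,"claw":0},{"dx":0,"dy":-0.003,"dz":0,"twist":0,"claw":0},{"dx":0,"dy":-0.003,"dz":0,"twist":0,"claw":0},{"dx":0,"dy":-0.003,"dz":0,"twist":0,"claw":0},{"dx":0,"dy":-0.003,"dz":0,"twist":0,"claw":0}]'; python3 -m crank '[{"dx":0,"dy":-0.003,"dz":0,"twist":0,"claw":0},{"dx":0,"dy":-0.003,"dz":0,"twist":0,"claw":0},{"dx":0,"dy":-0.003,"dz":0,"twist":0,"claw":0},{"dx":0,"dy":-0.003,"dz":0,"twist":0,"claw":0},{"dx":0,"dy":-0.003,"dz":0,"twist":0,"claw":0},{"dx":0,"dy":-0.003,"dz":0,"twist":0,"claw":0},{"dx":0,"dy":-0.002,"dz":0,"twist":0,"claw":0},{"dx":0,"dy":-0.001,"dz":0,"twist":0,"claw":0},{"dx":0,"dy":0,"dz":0,"twist":0,"claw":0},{"dx":0,"dy":0,"dz":0,"twist":0,"claw":0}]'
python3 - <<'E'
from h import *
im,c,T=shot('wrist','w12')
for q,z in [('front',.07),('bed_edge',.032),('full0_mid',.064)]: find(q,'wrist',z,c,T)
for r in spot_in('bed','wrist')[:2]: print(r)
cv2.imwrite('pics/w12c.png',cv2.cvtColor(im,cv2.COLOR_RGB2BGR))
E
```

```text
clock: 61.55
position: [0.5324, 0.0062, 0.0406]
tcp_rot: [178.7, 1.8, -4.1]
contact_force: [-2.2, -3.5, 8.5]
opening: 0.006
clock: 62.55
position: [0.5339, 0.028, 0.0404]
tcp_rot: [178.7, 1.8, -4.1]
contact_force: [-3.7, -1.6, 9.9]
opening: -0.001
{'rect': [146.2, 168.8, 292.4, 337.6], 'score': 0.9}
```

```bash
python3 - <<'E'
from h import *
s,_,_=shot('scene','s12'); w=cv2.cvtColor(cv2.imread('pics/w12c.png'),cv2.COLOR_BGR2RGB)
a=cv2.resize(s[110:270,190:400],(512,390),interpolation=cv2.INTER_CUBIC)
cv2.imwrite('pics/v15.png',cv2.cvtColor(np.hstack([cv2.resize(w,(288,216)),cv2.resize(a,(512,390))[:216]]) if 0 else np.vstack([w[:210],a]),cv2.COLOR_RGB2BGR))
E
```

```text
(no output)
```

View pics/v15.png

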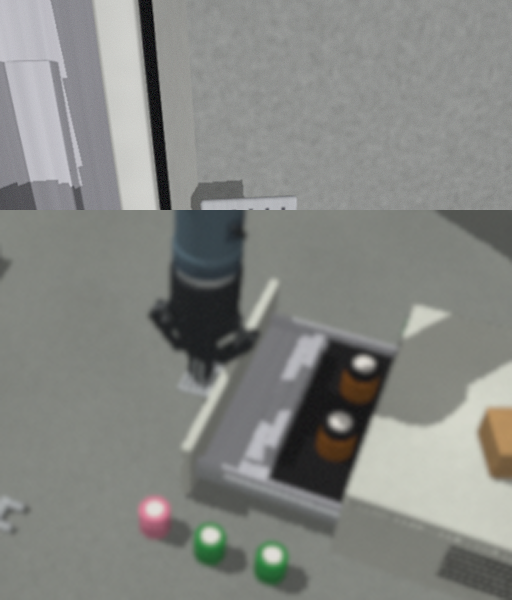

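View 15: the drawer is in by about 40 mm, past the latch, with jars and fence unmoved. I lift off the paddle and push on the panel.

```bash
python3 -m crank '[{"dx":0,"dy":0,"dz":-0.01,"twist":0,"claw":0},{"dx":0,"dy":0,"dz":-0.012,"twist":0,"claw":0},{"dx":0,"dy":-0.003,"dz":0,"twist":0,"claw":0},{"dx":0,"dy":-0.004,"dz":0,"twist":0,"claw":0},{"dx":0,"dy":-0.005,"dz":0,"twist":0,"claw":0},{"dx":0,"dy":-0.006,"dz":0,"twist":0,"claw":0},{"dx":0,"dy":-0.007,"dz":0,"twist":0,"claw":0},{"dx":0,"dy":-0.007,"dz":0,"twist":0,"claw":0},{"dx":0,"dy":-0.007,"dz":0,"twist":0,"claw":0},{"dx":0,"dy":-0.007,"dz":0,"twist":0,"claw":0}]'; python3 -m crank '[{"dx":0,"dy":-0.007,"dz":0,"twist":0,"claw":0},{"dx":0,"dy":-0.007,"dz":0,"twist":0,"claw":0},{"dx":0,"dy":-0.007,"dz":0,"twist":0,"claw":0},{"dx":0,"dy":-0.007,"dz":0,"twist":0,"claw":0},{"dx":0,"dy":-0.007,"dz":0,"twist":0,"claw":0},{"dx":0,"dy":-0.007,"dz":0,"twist":0,"claw":0},{"dx":0,"dy":-0.007,"dz":0,"twist":0,"claw":0},{"dx":0,"dy":-0.007,"dz":0,"twist":0,"claw":0},{"dx":0,"dy":-0.006,"dz":0,"twist":0,"claw":0},{"dx":0,"dy":-0.006,"dz":0,"twist":0,"claw":0}]'; python3 -m crank '[{"dx":0,"dy":-0.005,"dz":0,"twist":0,"claw":0},{"dx":0,"dy":-0.004,"dz":0,"twist":0,"claw":0},{"dx":0,"dy":-0.004,"dz":0,"twist":0,"claw":0},{"dx":0,"dy":-0.004,"dz":0,"twist":0,"claw":0},{"dx":0,"dy":-0.003,"dz":0,"twist":0,"claw":0},{"dx":0,"dy":-0.003,"dz":0,"twist":0,"claw":0},{"dx":0,"dy":-0.003,"dz":0,"twist":0,"claw":0},{"dx":0,"dy":-0.003,"dz":0,"twist":0,"claw":0},{"dx":0,"dy":-0.003,"dz":0,"twist":0,"claw":0},{"dx":0,"dy":-0.003,"dz":0,"twist":0,"claw":0}]'
python3 -c "
from h import *
s=read_state(); print(s['position'][1]*.9976+s['position'][0]*.0698, s['position'])"
```

```text
clock: 63.85
position: [0.536, 0.0722, 0.0597]
tcp_rot: [178.5, 2.0, -4.1]
contact_force: [-2.0, -4.7, 4.1]
opening: 0.002
clock: 64.85
position: [0.5409, 0.1405, 0.0581]
tcp_rot: [178.5, 2.0, -4.1]
contact_force: [-2.0, -4.9, 3.9]
opening: 0.001
clock: 65.85
position: [0.5437, 0.1771, 0.0574]
tcp_rot: [178.6, 1.9, -4.1]
contact_force: [-2.7, -4.3, 2.1]
opening: -0.001
0.21463099914083522 [0.54371149 0.17710499 0.0574433 ]
```

```bash
python3 -m crank '[{"dx":0,"dy":-0.003,"dz":0,"twist":0,"claw":0},{"dx":0,"dy":-0.003,"dz":0,"twist":0,"claw":0},{"dx":0,"dy":-0.003,"dz":0,"twist":0,"claw":0},{"dx":0,"dy":-0.003,"dz":0,"twist":0,"claw":0},{"dx":0,"dy":-0.002,"dz":0,"twist":0,"claw":0},{"dx":0,"dy":-0.002,"dz":0,"twist":0,"claw":0},{"dx":0,"dy":-0.002,"dz":0,"twist":0,"claw":0},{"dx":0,"dy":-0.002,"dz":0,"twist":0,"claw":0},{"dx":0,"dy":-0.001,"dz":0,"twist":0,"claw":0},{"dx":0,"dy":-0.001,"dz":0,"twist":0,"claw":0}]'; python3 -m crank '[{"dx":0,"dy":-0.001,"dz":0,"twist":0,"claw":0},{"dx":0,"dy":-0.001,"dz":0,"twist":0,"claw":0},{"dx":0,"dy":-0.001,"dz":0,"twist":0,"claw":0},{"dx":0,"dy":-0.001,"dz":0,"twist":0,"claw":0},{"dx":0,"dy":-0.001,"dz":0,"twist":0,"claw":0},{"dx":0,"dy":-0.001,"dz":0,"twist":0,"claw":0},{"dx":0,"dy":0,"dz":0,"twist":0,"claw":0},{"dx":0,"dy":0,"dz":0,"twist":0,"claw":0},{"dx":0,"dy":0,"dz":0,"twist":0,"claw":0},{"dx":0,"dy":0,"dz":0,"twist":0,"claw":0}]'
```

```text
clock: 66.85
position: [0.5451, 0.1965, 0.057]
tcp_rot: [178.5, 2.0, -4.1]
contact_force: [-3.9, -9.2, 6.5]
opening: 0.005
clock: 67.85
position: [0.545, 0.1964, 0.0571]
tcp_rot: [178.0, 2.2, -4.4]
contact_force: [-7.1, -16.1, 11.4]
opening: 0.001
```

Blocked at 16 N while sliding takes about 3 N, so this is probably the end stop. I back off, lift, and look.

```bash
python3 -m crank '[{"dx":0,"dy":0.005,"dz":0,"twist":0,"claw":0},{"dx":0,"dy":0.01,"dz":0,"twist":0,"claw":0},{"dx":0,"dy":0.02,"dz":0,"twist":0,"claw":0},{"dx":0,"dy":0.02,"dz":0,"twist":0,"claw":0},{"dx":0,"dy":0.01,"dz":-0.03,"twist":0,"claw":0},{"dx":0,"dy":0,"dz":-0.04,"twist":0,"claw":0},{"dx":0,"dy":0,"dz":-0.04,"twist":0,"claw":0},{"dx":0,"dy":0.02,"dz":-0.04,"twist":0,"claw":0},{"dx":0,"dy":0.03,"dz":-0.04,"twist":0,"claw":0},{"dx":0,"dy":0.03,"dz":-0.04,"twist":0,"claw":0}]'; python3 -m crank '[{"dx":-0.03,"dy":0.03,"dz":0,"twist":0,"claw":0},{"dx":-0.03,"dy":0.03,"dz":0,"twist":0,"claw":0},{"dx":-0.03,"dy":0.03,"dz":0,"twist":0,"claw":0},{"dx":0,"dy":0,"dz":0,"twist":0,"claw":0},{"dx":0,"dy":0,"dz":0,"twist":0,"claw":0},{"dx":0,"dy":0,"dz":0,"twist":0,"claw":0},{"dx":0,"dy":0,"dz":0,"twist":0,"claw":0},{"dx":0,"dy":0,"dz":0,"twist":0,"claw":0},{"dx":0,"dy":0,"dz":0,"twist":0,"claw":0},{"dx":0,"dy":0,"dz":0,"twist":0,"claw":0}]'
python3 - <<'E'
from h import *
t,ct,Tt=shot('top','t16'); find('front','top',.07,ct,Tt); find('paddle','top',.052,ct,Tt); find('used0_mid','top',.021,ct,Tt)
s,c,T=shot('scene','s16'); find('front','scene',.07,c,T); find('used0_mid','scene',.021,c,T)
w,cw,Tw=shot('wrist','w16'); find('front','wrist',.07,cw,Tw); find('paddle','wrist',.052,cw,Tw)
d=np.array([.0698,.9976,0]); e=np.array([-.9976,.0698,0]); 
for tr in (.195,.205,.215):
    P=[d*(.0433+tr)+e*(-.53+k)+[0,0,.088] for k in (-.143,.143)]; print(tr,np.round(proj(P,cw,Tw),1).tolist(),np.round(proj(P,ct,Tt),1).tolist())
W=cv2.resize(w,(512,384)); A=np.hstack([cv2.resize(s[100:280,140:400],(260*2,180*2)),cv2.resize(t[110:290,60:200],(280,360))])
B=np.hstack([cv2.resize(w[:240],(512,240)),np.zeros((240,288,3),np.uint8)]); B[:,512:]=cv2.resize(t[180:300,340:440],(288,240))
cv2.imwrite('pics/v16.png',cv2.cvtColor(np.vstack([A,B]),cv2.COLOR_RGB2BGR))
print(read_state()['clock'],read_state()['position'])
E
```

```text
clock: 68.85
position: [0.5448, 0.0677, 0.2922]
tcp_rot: [178.9, 1.7, -3.8]
contact_force: [1.9, -0.2, 0.0]
opening: -0.001
clock: 69.85
position: [0.4482, -0.0177, 0.2949]
tcp_rot: [178.7, 1.9, -4.0]
contact_force: [-0.0, -0.0, -0.4]
opening: 0.001
top front 0.61 [181.6 218. ] [0.5414 0.2115 0.07  ]
top paddle 0.82 [194.5 217.7] [0.5419 0.1807 0.052 ]
scene front 0.86 [335.7 190.2] [0.5462 0.2099 0.07  ]
scene front 0.26 [156.6 141.8] [ 0.5399 -0.3366  0.07  ]
wrist front 0.83 [41.5 90.5] [0.5453 0.2159 0.07  ]
wrist paddle 0.86 [83.7 92.4] [0.5401 0.1774 0.052 ]
wrist paddle 0.52 [47.5 88. ] [0.5486 0.2195 0.052 ]
0.195 [[19.2, -65.4], [67.8, 213.5]] [[188.8, 161.2], [180.1, 272.8]]
0.205 [[9.1, -65.0], [59.6, 213.5]] [[185.0, 161.0], [176.2, 272.5]]
0.215 [[-0.9, -64.5], [51.5, 213.6]] [[181.1, 160.7], [172.3, 272.2]]
70.35 [ 0.44791704 -0.01802965  0.29510132]
```

View pics/v16.png

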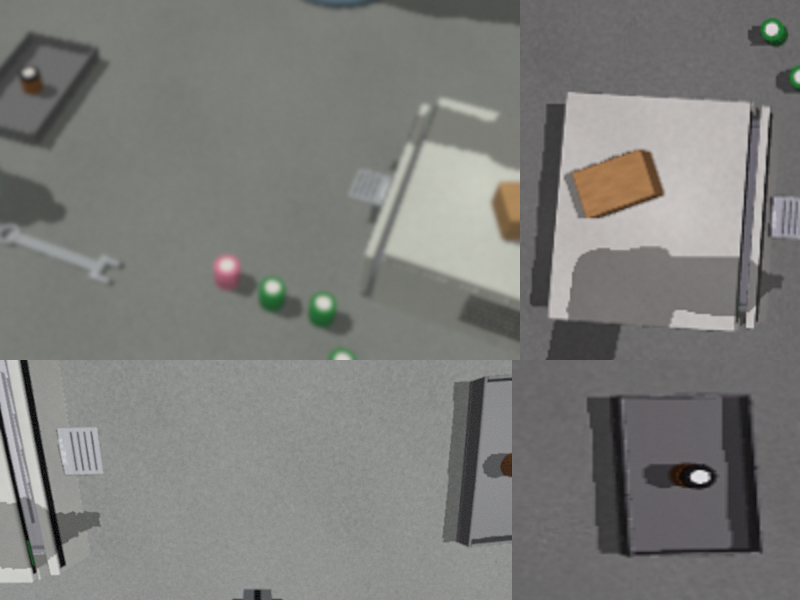

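View 16 (last one): the used jar is upright in the tray and the bystanders are unmoved. The drawer is still 10–15 mm short, with a visible gap between panel and housing (top crop at x≈755). Most likely the gripper's linkage met the housing's upper edge. I turn the gripper 90° so it is slim toward the housing, and push higher on the panel.

```bash
python3 -m crank '[{"dx":0,"dy":0,"dz":0,"twist":-0.143,"claw":0},{"dx":0,"dy":0,"dz":0,"twist":-0.143,"claw":0},{"dx":0,"dy":0,"dz":0,"twist":-0.143,"claw":0},{"dx":0,"dy":0,"dz":0,"twist":-0.143,"claw":0},{"dx":0,"dy":0,"dz":0,"twist":-0.143,"claw":0},{"dx":0,"dy":0,"dz":0,"twist":-0.143,"claw":0},{"dx":0,"dy":0,"dz":0,"twist":-0.143,"claw":0},{"dx":0,"dy":0,"dz":0,"twist":-0.143,"claw":0},{"dx":0,"dy":0,"dz":0,"twist":-0.143,"claw":0},{"dx":0,"dy":0,"dz":0,"twist":-0.143,"claw":0}]'; python3 -m crank '[{"dx":0,"dy":0,"dz":0,"twist":-0.14,"claw":0},{"dx":0,"dy":0,"dz":0,"twist":0,"claw":0},{"dx":0,"dy":0,"dz":0,"twist":0,"claw":0},{"dx":0,"dy":0,"dz":0,"twist":0,"claw":0},{"dx":0,"dy":0,"dz":0,"twist":0,"claw":0},{"dx":0,"dy":0,"dz":0,"twist":0,"claw":0},{"dx":0,"dy":0,"dz":0,"twist":0,"claw":0},{"dx":0,"dy":0,"dz":0,"twist":0,"claw":0},{"dx":0,"dy":0,"dz":0,"twist":0,"claw":0},{"dx":0,"dy":0,"dz":0,"twist":0,"claw":0}]'
python3 - <<'E'
from h import *
print(np.round(read_state()['q'],1))
go(.543,.1675,.075,86)
im,c,T=shot('wrist','w17')
# outer top edge of the panel: cross-check against predicted lines
d=np.array([.0698,.9976,0]); e=np.array([-.9976,.0698,0])
g=cv2.cvtColor(im,cv2.COLOR_RGB2GRAY)
ks=[-.08,-.05,.05,.08]
for tr in np.arange(.19,.222,.0025):
    print(round(tr,4),[int(g[int(v),int(u)]) if 0<=v<384 and 0<=u<512 else None for u,v in proj([d*(.0433+tr)+e*(-.53+k)+[0,0,.088] for k in ks],c,T)])
E
```

```text
clock: 71.35
position: [0.4479, -0.0181, 0.2951]
tcp_rot: [-178.3, 1.5, 78.3]
contact_force: [0.0, 0.2, -0.7]
opening: 0.003
clock: 72.35
position: [0.4479, -0.018, 0.2951]
tcp_rot: [-178.1, 1.3, 85.9]
contact_force: [-0.0, 0.4, 0.5]
opening: -0.004
[-12.1  -2.6   8.1 112.5   1.5  72.1  -8.5]
t 72.35 pos [ 0.4479 -0.018   0.2951] rot [-178.13    1.3    85.95] F [-0.   0.4  0.5] op -0.004
TOTAL twist rad -0.0009 d [0.1966 0.0889 0.2129]
0.19 [None, None, None, None]
0.1925 [None, None, None, None]
0.195 [None, None, None, None]
0.1975 [None, None, None, None]
0.2 [None, None, None, None]
0.2025 [None, None, None, None]
0.205 [None, None, None, None]
0.2075 [None, None, None, None]
0.21 [None, None, None, None]
0.2125 [None, None, None, None]
0.215 [None, None, None, None]
0.2175 [None, None, None, None]
0.22 [None, None, None, None]
```

```bash
python3 -m crank '[{"dx":0.028,"dy":0.0127,"dz":0,"twist":0,"claw":0},{"dx":0.0281,"dy":0.0127,"dz":0,"twist":0,"claw":0},{"dx":0.0281,"dy":0.0127,"dz":0,"twist":0,"claw":0},{"dx":0.0281,"dy":0.0127,"dz":0,"twist":0,"claw":0},{"dx":0.0281,"dy":0.0127,"dz":0,"twist":0,"claw":0},{"dx":0.0281,"dy":0.0127,"dz":0,"twist":0,"claw":0},{"dx":0.0281,"dy":0.0127,"dz":0,"twist":0,"claw":0},{"dx":0,"dy":0,"dz":0.03,"twist":0,"claw":0},{"dx":0,"dy":0,"dz":0.03,"twist":0,"claw":0},{"dx":0,"dy":0,"dz":0.03,"twist":0,"claw":0}]'; python3 -m crank '[{"dx":0,"dy":0,"dz":0.03,"twist":0,"claw":0},{"dx":0,"dy":0,"dz":0.03,"twist":0,"claw":0},{"dx":0,"dy":0,"dz":0.03,"twist":0,"claw":0},{"dx":0,"dy":0,"dz":0.02,"twist":0,"claw":0},{"dx":0,"dy":0,"dz":0.012,"twist":0,"claw":0},{"dx":0,"dy":0,"dz":0,"twist":0,"claw":0},{"dx":0,"dy":0,"dz":0,"twist":0,"claw":0},{"dx":0,"dy":0,"dz":0,"twist":0,"claw":0},{"dx":0,"dy":0,"dz":0,"twist":0,"claw":0},{"dx":0,"dy":0,"dz":0,"twist":0,"claw":0}]'
python3 -c "
from h import *
go(.543,.1675,.075,86)
s=read_state(); print(s['position'][1]*.9976+s['position'][0]*.0698)"
```

```text
clock: 73.4
position: [0.5476, 0.1704, 0.1968]
tcp_rot: [-178.2, 1.3, 86.0]
contact_force: [0.3, -0.6, 0.0]
opening: 0.005
clock: 74.4
position: [0.544, 0.1678, 0.077]
tcp_rot: [-178.2, 1.2, 86.0]
contact_force: [0.8, -1.5, 0.5]
opening: 0.004
t 74.4 pos [0.544  0.1678 0.077 ] rot [-178.24    1.24   85.95] F [ 0.8 -1.5  0.5] op 0.004
TOTAL twist rad -0.0008 d [-0.0003 -0.0009  0.002 ]
0.2053354294996793
```

```bash
python3 -m crank '[{"dx":0.003,"dy":0,"dz":0,"twist":0,"claw":0},{"dx":0.003,"dy":0,"dz":0,"twist":0,"claw":0},{"dx":0.003,"dy":0,"dz":0,"twist":0,"claw":0},{"dx":0.003,"dy":0,"dz":0,"twist":0,"claw":0},{"dx":0.003,"dy":0,"dz":0,"twist":0,"claw":0},{"dx":0.003,"dy":0,"dz":0,"twist":0,"claw":0},{"dx":0.003,"dy":0,"dz":0,"twist":0,"claw":0},{"dx":0.002,"dy":0,"dz":0,"twist":0,"claw":0},{"dx":0.002,"dy":0,"dz":0,"twist":0,"claw":0},{"dx":0.002,"dy":0,"dz":0,"twist":0,"claw":0}]'; python3 -m crank '[{"dx":0.002,"dy":0,"dz":0,"twist":0,"claw":0},{"dx":0.002,"dy":0,"dz":0,"twist":0,"claw":0},{"dx":0.002,"dy":0,"dz":0,"twist":0,"claw":0},{"dx":0.002,"dy":0,"dz":0,"twist":0,"claw":0},{"dx":0.001,"dy":0,"dz":0,"twist":0,"claw":0},{"dx":0.001,"dy":0,"dz":0,"twist":0,"claw":0},{"dx":0.001,"dy":0,"dz":0,"twist":0,"claw":0},{"dx":0.001,"dy":0,"dz":0,"twist":0,"claw":0},{"dx":0.001,"dy":0,"dz":0,"twist":0,"claw":0},{"dx":0.001,"dy":0,"dz":0,"twist":0,"claw":0}]'
python3 -c "
from h import *
s=read_state(); print(s['position'][1]*.9976+s['position'][0]*.0698)"
```

```text
clock: 75.4
position: [0.5451, 0.1944, 0.0753]
tcp_rot: [-178.1, 1.3, 86.0]
contact_force: [0.0, 0.3, 0.2]
opening: 0.001
clock: 76.4
position: [0.5461, 0.2084, 0.075]
tcp_rot: [-178.1, 1.3, 86.0]
contact_force: [-1.7, -4.4, 3.4]
opening: 0.0
0.2459903623725731
```

```bash
python3 -m crank '[{"dx":0.001,"dy":0,"dz":0,"twist":0,"claw":0},{"dx":0.001,"dy":0,"dz":0,"twist":0,"claw":0},{"dx":0.001,"dy":0,"dz":0,"twist":0,"claw":0},{"dx":0.001,"dy":0,"dz":0,"twist":0,"claw":0},{"dx":0.001,"dy":0,"dz":0,"twist":0,"claw":0},{"dx":0.001,"dy":0,"dz":0,"twist":0,"claw":0},{"dx":0,"dy":0,"dz":0,"twist":0,"claw":0},{"dx":0,"dy":0,"dz":0,"twist":0,"claw":0},{"dx":0,"dy":0,"dz":0,"twist":0,"claw":0},{"dx":0,"dy":0,"dz":0,"twist":0,"claw":0}]'; python3 -m crank '[{"dx":0.001,"dy":0,"dz":0,"twist":0,"claw":0},{"dx":0.001,"dy":0,"dz":0,"twist":0,"claw":0},{"dx":0.001,"dy":0,"dz":0,"twist":0,"claw":0},{"dx":0,"dy":0,"dz":0,"twist":0,"claw":0},{"dx":0,"dy":0,"dz":0,"twist":0,"claw":0},{"dx":0,"dy":0,"dz":0,"twist":0,"claw":0},{"dx":0,"dy":0,"dz":0,"twist":0,"claw":0},{"dx":0,"dy":0,"dz":0,"twist":0,"claw":0},{"dx":0,"dy":0,"dz":0,"twist":0,"claw":0},{"dx":0,"dy":0,"dz":0,"twist":0,"claw":0}]'
python3 -c "
from h import *
s=read_state(); print(s['position'][1]*.9976+s['position'][0]*.0698)"
```

```text
clock: 77.4
position: [0.5461, 0.2089, 0.075]
tcp_rot: [-178.0, 1.7, 85.8]
contact_force: [-3.9, -11.1, 9.0]
opening: -0.001
clock: 78.4
position: [0.5461, 0.2089, 0.0749]
tcp_rot: [-177.9, 1.9, 85.7]
contact_force: [-4.8, -14.9, 10.5]
opening: 0.002
0.24652144132973886
```

It stopped firmly at 0.2465, where full home predicts about 0.247. I back off and check numerically, since no picture views are left.

```bash
python3 -m crank '[{"dx":-0.01,"dy":0,"dz":0,"twist":0,"claw":0},{"dx":-0.02,"dy":0,"dz":0,"twist":0,"claw":0},{"dx":-0.02,"dy":0,"dz":0,"twist":0,"claw":0},{"dx":0,"dy":0,"dz":-0.03,"twist":0,"claw":0},{"dx":0,"dy":0,"dz":-0.04,"twist":0,"claw":0},{"dx":0,"dy":0,"dz":-0.04,"twist":0,"claw":0},{"dx":0,"dy":0,"dz":-0.04,"twist":0,"claw":0},{"dx":-0.04,"dy":0,"dz":-0.04,"twist":0,"claw":0},{"dx":-0.045,"dy":0,"dz":-0.03,"twist":0,"claw":0},{"dx":-0.045,"dy":0,"dz":0,"twist":0,"claw":0}]'; python3 -m crank '[{"dx":-0.045,"dy":0,"dz":0,"twist":0,"claw":0},{"dx":-0.045,"dy":0,"dz":0,"twist":0,"claw":0},{"dx":-0.03,"dy":0,"dz":0,"twist":0,"claw":0},{"dx":0,"dy":0,"dz":0,"twist":0,"claw":0},{"dx":0,"dy":0,"dz":0,"twist":0,"claw":0},{"dx":0,"dy":0,"dz":0,"twist":0,"claw":0},{"dx":0,"dy":0,"dz":0,"twist":0,"claw":0},{"dx":0,"dy":0,"dz":0,"twist":0,"claw":0},{"dx":0,"dy":0,"dz":0,"twist":0,"claw":0},{"dx":0,"dy":0,"dz":0,"twist":0,"claw":0}]'
python3 - <<'E'
from h import *
t,c,T=shot('top','t18'); old=cv2.imread('pics/t16.png')
for r in (190,225,262): print(r,'now',cv2.cvtColor(t,cv2.COLOR_RGB2GRAY)[r,164:192].tolist(),'\n   before',cv2.cvtColor(old,cv2.COLOR_BGR2GRAY)[r,164:192].tolist())
find('front','top',.07,c,T); find('paddle','top',.052,c,T)
w,cw,Tw=shot('wrist','w18'); find('front','wrist',.07,cw,Tw); find('paddle','wrist',.052,cw,Tw); find('full0_mid','wrist',.064,cw,Tw)
s,cs,Ts=shot('scene','s18'); find('front','scene',.07,cs,Ts); find('full0_mid','scene',.022,cs,Ts); find('used0_mid','scene',.021,cs,Ts); find('solvent','scene',0,cs,Ts); find('wrench','scene',0,cs,Ts)
d=np.array([.0698,.9976,0]); e=np.array([-.9976,.0698,0])
for tr in (.2,.215): print(tr,[np.round(proj([d*(.0433+tr)+e*(-.53+k)+[0,0,.088]],c,T)[0],1).tolist() for k in (-.07,.02,.115)])
print(read_state()['clock'],read_state()['position'])
E
```

```text
clock: 79.4
position: [0.5461, 0.0539, 0.2975]
tcp_rot: [-178.9, 0.9, 86.3]
contact_force: [1.3, -0.1, -0.2]
opening: -0.003
clock: 80.4
position: [0.5335, -0.0691, 0.2943]
tcp_rot: [-178.1, 1.3, 86.0]
contact_force: [0.4, -0.2, 0.4]
opening: -0.0
190 now [190, 187, 187, 188, 190, 188, 187, 192, 187, 69, 63, 168, 190, 193, 197, 159, 14, 91, 117, 115, 116, 113, 111, 108, 111, 111, 111, 110] 
   before [186, 185, 183, 185, 184, 183, 183, 186, 183, 68, 53, 108, 105, 100, 109, 197, 186, 192, 186, 22, 56, 116, 114, 112, 111, 108, 107, 107]
225 now [120, 118, 117, 119, 118, 120, 92, 12, 99, 123, 119, 122, 116, 23, 24, 62, 60, 62, 88, 97, 99, 100, 94, 73, 60, 97, 82, 54] 
   before [189, 187, 187, 188, 188, 191, 181, 12, 109, 105, 103, 109, 184, 187, 190, 193, 139, 20, 105, 110, 51, 76, 165, 157, 160, 157, 140, 78]
262 now [185, 186, 191, 200, 77, 52, 190, 192, 192, 200, 127, 31, 119, 121, 118, 120, 111, 107, 112, 112, 113, 111, 109, 107, 110, 107, 106, 108] 
   before [117, 117, 119, 109, 52, 55, 73, 75, 78, 90, 119, 119, 119, 118, 42, 66, 120, 116, 117, 113, 108, 108, 105, 103, 108, 104, 103, 105]
top front 0.81 [175.8 216.5] [0.5453 0.2268 0.07  ]
top paddle 0.6 [188.9 217.1] [0.5435 0.1957 0.052 ]
top paddle 0.46 [176.9 215.6] [0.5475 0.2278 0.052 ]
top paddle 0.42 [386.  160.6] [ 0.6941 -0.334   0.052 ]
scene front 0.8 [340.7 193.6] [0.5534 0.2247 0.07  ]
scene solvent 0.58 [126.4 195.5] [ 0.7078 -0.3545  0.    ]
scene wrench 0.85 [167.4 225.4] [ 0.7605 -0.192   0.    ]
0.2 [[184.6, 189.2], [181.8, 224.2], [179.0, 261.6]]
0.215 [[178.8, 188.8], [176.0, 223.8], [173.1, 261.1]]
81.05 [ 0.53340071 -0.06958436  0.29429167]
```

The gap between panel and housing is gone: panel edge columns 179.6/176.8/174.3 against 178.8/176.0/173.1 predicted for 0.215 m. The travel also ended on a hard stop. I hand in.

```bash
python3 -c "
from rig import *
print(job_done())"
```

```text
the job is handed in; nothing more can be done
None
```

The job is done and handed in at about 81 s of robot time. The one used jar is in the grey tray, both fresh jars are on the bed, the fence is against the bed edge and the drawer is shut.

**Loading:**
- The used jar was upright in the tray at the last picture I viewed.
- Both fresh jars were upright in the last view of the drawer, about 40 mm into its travel.
- The fence back was about 1 mm from the bed edge line and parallel along its length, within camera error. Its end gap was 27 mm against 28 mm for exact centring.

**Closing:**
- I pressed the lever about 11 mm and pushed slowly, at no more than about 70 mm/s.
- The first push stopped 10–15 mm short at about 16 N, probably because the gripper met the housing. I turned the gripper 90°, pushed higher on the panel, and it went on to a firm stop.

**Last checks:**
- The top camera shows no gap between panel and housing. The panel edge sits about 0.8–1.2 pixels (2–3 mm) from where fully home is predicted, within the calibration error. The finger position at the stop fits 0.215 m of travel.
- The solvent bottle, checked again after closing, had not moved. The network put the wrench about 8 mm from its first reading, but the arm never touched it and I take that as network error. The cardboard box looked unmoved in the last view.

**Not confirmed:** The jars and fence cannot be seen once the drawer is shut, so I did not check them after closing. During the fence handling the tool also picked up a 2° tilt from a joint limit, with no visible effect on the placing.

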